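# Refit and pin the guard of a lump breaker

### The arm

A 6-joint arm with a two-finger parallel gripper is mounted at the origin on the work surface. World frame = base frame: x ahead of the robot, y to its left, z up, the work surface at z = 0. Lengths are in m, angles in degrees, forces in N, time in s.
With the tool pointing down it reaches from about 0.3 to 0.875 m from the base axis. Payload 6.4 kg.
Tool frame: the origin (TCP) lies midway between the tips of the shut fingers; the grasp point (between the pads) lies 19 mm behind it; y points along the fingers, z is the direction in which the jaws open and shut, and the axes are right-handed (so a half turn about y gives the same grasp; the last joint's range is limited). The gripper opens to 88 mm and grips with 3 to 60 N. Pads are 18 mm wide; open, the fingers measure 123 mm over their backs; the gripper's body (75 mm by 187 mm) begins 45 mm behind the grasp point.
Start: joints at [-75.533, 10.359, 92.074, -0, 77.567, -11.82], TCP at [0.255, -0.516, 0.239] pointing down, gripper open.
Joint ranges: [-171.53, 171.53], [-51.25, 118.39], [17.06, 147.69], [-65.23, 245.23], [0, 150.52], [-178.68, 178.68]. Speed limits (degrees/s): [147.25, 147.25, 172.46, 180, 180, 180].

### API

Orientations are given as a 3x3 rotation matrix whose columns are the frame's x, y, z axes.
In Python, from plant import ctrl gives the robot as it stands.
- The arm moves only by the shell command python3 -m pendant 'ROWS' [FORCE]. ROWS is JSON, a list of rows, each a list of 7 numbers: the gripper's target within -1 to 1 (shut at 1, half-way at 0, fully open at -1), then the shift along the tool's x, y, z in units of 25 mm (1.0 is 25 mm), then the turn, a rotation vector about the tool's x, y, z in units of 6 degrees (1.0 is 6 degrees). A call has 1 to 20 rows; each row is the pose to reach, as a shift and turn from the pose commanded when the call began, along the tool's axes at that moment; what a row does not reach only later rows make up. A row lasts 1/10 s, in which the tool goes at most 50 mm and 8.59 degrees, less where a joint would pass 70% of its speed; a pose out of reach is approached as far as the arm can. A call with a gripper value outside its range is refused whole. The fingers move at their own pace and stop on an object; FORCE is the grip in N (left out, the last holds). Time passes only in rows, so rows that repeat a pose let the fingers close. It gives the time, the measured TCP pose, the force and the opening at its end, in the units of the state.
- ctrl.sense(): the state, without advancing time (a new reading comes with each control period).
- ctrl.capture(name): name is "scene" or "top"; returns a dict with "img" (384x512x3 uint8, red, green, blue), "fov_y" (degrees; the focal length in pixels is half the picture's height over the tangent of half this angle, whatever the lens; pixels are square), "cx", "cy" (the principal point, pixels), "extrinsics" (4x4, takes a point from world to camera coordinates). Camera axes: x right, y up, looking along -z (the intrinsics and any distortion apply to the point x, -y, -z); pixel columns grow to the right and rows downward; lengths in m; the calibration is good to about 2 mm. A picture is of the moment at which its call begins. There is no depth.
- ctrl.close_job(): hands the job in, once; it reports no verdict.
The state is a dict: "time_s": time; "q": joint angles; "joint_velocities": joint speeds; "effort": joint torques, N m; "ee_pos": TCP position; "ee_rot": TCP orientation; "force": force on the tool from outside, world axes, zero at the start; "ft_torque": the same for the moment, N m; "gripper_width": finger opening in m.
Only numpy, scipy, OpenCV 4.12 (cv2) and the standard library are available. Lean on these libraries where they do the work, as an engineer would, in place of code of your own. Each camera call takes 0.05 s, during which the arm holds its last target.

### The job

The lump breaker has been washed: put its guard grille back on the sloping inlet, with the tongue hooked under the lip on the low side, then the high end swung down so that its knuckle drops between the two knuckles of the machine. Then thread the hinge pin through all three knuckles, from the side away from the motor, and push it fully home until its grip meets the knuckle. Leave the spice jar, the tin and the brush where they are.

Things in the scene. Friction and masses are not known exactly. Their poses are not given: they have to be found in the camera images.
- breaker: Lump breaker, stainless steel, 190 mm deep (x), 170 wide (y), fixed to the table. Origin: centre of its footprint on the table; +x from its low (lip) side to its high (knuckle) side, z up. On its -y side: gearbox, motor (to y = -285 mm, 115 high) and a switch box (x 30 to 100, y -92 to -150, 240 mm high) that bars the pin from there; the +y side is free.
- inlet: Sloping inlet on top of the breaker. Origin: centre of the rim plane, 145 mm above the table; the breaker's frame turned 20 degrees about y: +x runs up the slope, z stands square on the rim. Rim flat at z = 0, x -104 to 96, y -85 to 85 mm; opening x -70 to 55, y -60 to 60. The guard is home when its frame coincides with this one (play 1.5 mm along x, 2 mm along y, each way).
- inlet_pin_axis (a point): Midpoint between the machine's two knuckles on their common axis, at x = 80, z = 22 mm in the inlet's frame; the axis runs along y. The knuckles are round, 24 mm outside, bore 12 mm, at y 15 to 25 and -25 to -15, on webs x 68 to 92 that go down to the rim.
- inlet_pocket (a point): Middle of the bottom corner of the pocket under the lip, at x = -90, z = 0 in the inlet's frame: the tongue's edge goes here. Pocket: floor z = 0, end wall x = -90, cheeks at y = -62 and 62, roofed by the lip (z 12 to 15 mm), whose free edge is at x = -74.
- guard: Loose guard grille, stainless steel, 0.33 to 0.55 kg, lying flat, handle up. Frame 4 mm thick, x -70 to 66.5, y -75 to 75 mm. Origin: on its underside below the middle of the handle; -x is the tongue end, +x the knuckle end, z up. It balances near x = 7. To enter under the lip it must be held about 14 to 18 degrees steeper than the seat, for its rear edge to pass above the machine's knuckles.
- guard_tongue (a point): Middle of the lower edge of the tongue's end, at x = -88.5, z = 0 in the guard's frame. The tongue is flat, 4 mm thick, 120 mm wide.
- guard_handle (a point): Middle of the handle's bar, 38 mm above the guard's underside: square, 14 x 14 mm, 96 mm long along the guard's y, free for grasping over the middle 70 mm, 27 mm clear above the frame.
- guard_bore (a point): Centre of the bore of the guard's knuckle, at x = 80, z = 22 mm in the guard's frame; the bore, 12 mm, runs along y. Knuckle 24 mm outside, 26 mm long (y -13 to 13), on a web x 60 to 92.
- pin: Loose hinge pin, steel, 0.13 kg, lying on the table. Origin: on its axis where the grip meets the shank, 8 mm above the table at the start; +x along the shank to the nose. Shank 10 mm in diameter, 68 mm long, its last 10 mm tapering to 5 mm. Home, the grip meets the +y knuckle and the nose stands at y = -43 mm in the inlet's frame.
- pin_grip (a point): Centre of the pin's grip: square, 16 x 16 mm, 44 mm long (pin x -44 to 0).
- pin_nose (a point): Centre of the pin's nose.
- spice_jar: Glass jar with a cap, 68 mm in diameter, 110 mm high, bystander; origin at the centre of its foot.
- tin: Food tin, 74 mm in diameter, 100 mm high, bystander; origin at the centre of its foot.
- brush: Washing brush, 220 mm long, lying on the table, bystander; handle to its -x.
There are look-alikes about, which are no part of the job. What is shaped like the guard but brown or green is not meant.

How it is judged (in metres and radians):
On the way, in this order (a step that is already met when the one before it is completed fails the run):
1. the guard lies in its seat: tongue under the lip, its knuckle between the machine's two, bores roughly in line (x of guard_tongue in the frame of inlet below -0.081 m and z of guard_tongue in the frame of inlet below 0.006 m and distance between guard_bore and inlet_pin_axis below 0.006 m and angle between the z axis of guard and the z axis of inlet, either way round below 0.06 rad), for 0.2 s.
2. the pin has gone through all three knuckles (y of pin_nose in the frame of inlet below -0.025 m and distance between guard_bore and inlet_pin_axis below 0.006 m and x of pin_nose in the frame of inlet between 0.076 and 0.084 m and z of pin_nose in the frame of inlet between 0.018 and 0.026 m and angle between the x axis of pin and the y axis of inlet, either way round below 0.1 rad), for 0.2 s.
At the end, for the whole second after the job is handed in: Guard flat in its seat within 3 degrees, tongue 7 mm or more under the lip and at most 6 mm off the floor, bore within 6 mm of the machine's; pin through all three knuckles from the side away from the motor, within 6 mm of fully home; all released and at rest (all of step 1 and y of pin_nose in the frame of inlet below -0.037 m and x of pin_nose in the frame of inlet between 0.076 and 0.084 m and z of pin_nose in the frame of inlet between 0.018 and 0.026 m and angle between the x axis of pin and the y axis of inlet, either way round below 0.1 rad and linear speed of each of guard, pin below 0.02 m/s); the robot touches nothing.
It fails at once if the spice jar was pushed more than 30 mm or tipped over (distance of spice_jar from where it was at the start of the episode above 0.03 m or angle between spice_jar's own z axis and vertical above 0.5 rad).
It fails at once if the tin was pushed more than 30 mm or tipped over (distance of tin from where it was at the start of the episode above 0.03 m or angle between tin's own z axis and vertical above 0.5 rad).
It fails at once if the brush was pushed more than 30 mm (distance of brush from where it was at the start of the episode above 0.03 m).
It also fails if it takes over 62 s, if anything falls off the work surface, if the arm or the gripper's body presses on something with over 40 N, if the wrist force passes 120 N, or if a joint passes its speed limit or range.

## Working session

There is one attempt and no reset: what is moved stays moved. The work goes in short steps, Python scripts to look and compute and a shell command to move; the robot and the scene stay as the last step left them, time stands still between calls to the robot, and variables do not carry over. Pictures are saved under pics/ and viewed, and the job is handed in when it is done.

```bash
ls; mkdir -p pics; python3 - <<'E'
from plant import ctrl
import cv2
s=ctrl.sense()
for k,v in s.items(): print(k,v)
for n in("scene","top"):
    c=ctrl.capture(n); print(n,{k:v for k,v in c.items() if k!="img"}); cv2.imwrite(f"pics/{n}0.png",c["img"][:,:,::-1])
E
```

```text
pics
time_s 0.0
q [-7.55338352e+01  1.04017396e+01  9.21318575e+01  1.73615166e-04
  7.75670972e+01 -1.18185076e+01]
joint_velocities [ 0.02611277  0.05850464 -0.06587192  0.04789231  0.02954332  0.00628204]
effort [ 1.08485640e-04 -4.33872449e+01 -3.41847754e+01  7.01693189e-02
  3.85371340e-02 -1.38143832e-04]
ee_pos [ 0.25452165 -0.51499985  0.23780995]
ee_rot [[-8.96605296e-01 -4.36159112e-04  4.42830388e-01]
 [-4.42830454e-01  1.70246560e-03 -8.96603753e-01]
 [-3.62841605e-04 -9.99998456e-01 -1.71958421e-03]]
force [ 0.50343977 -0.66189091  0.27682731]
ft_torque [-0.00600707 -0.03749491  0.00681218]
gripper_width 0.08812485958826054
scene {'fov_y': 56.22309814646911, 'cx': 254.79623299293013, 'cy': 191.00599832534496, 'extrinsics': array([[-0.88744396,  0.4608481 ,  0.00788978,  0.38280277],
       [-0.32880689, -0.64498557,  0.6898403 ,  0.15903519],
       [ 0.32300038,  0.6096004 ,  0.72391858, -1.39783508],
       [ 0.        ,  0.        ,  0.        ,  1.        ]])}
top {'fov_y': 47.301789337976075, 'cx': 256.65788455161965, 'cy': 192.17504545361797, 'extrinsics': array([[ 0.03021236, -0.9994876 ,  0.01057125,  0.10108861],
       [ 0.99363886,  0.03118008,  0.10821096, -0.52070914],
       [-0.10848513,  0.0072347 ,  0.99407175, -1.42923878],
       [ 0.        ,  0.        ,  0.        ,  1.        ]])}
```

```bash
python3 - <<'E'
import cv2
for n in("scene","top"):
    i=cv2.imread(f"pics/{n}0.png"); cv2.imwrite(f"pics/{n}0b.png",cv2.resize(i,(800,600),interpolation=cv2.INTER_CUBIC))
E
```

```text
(no output)
```

View pics/scene0b.png

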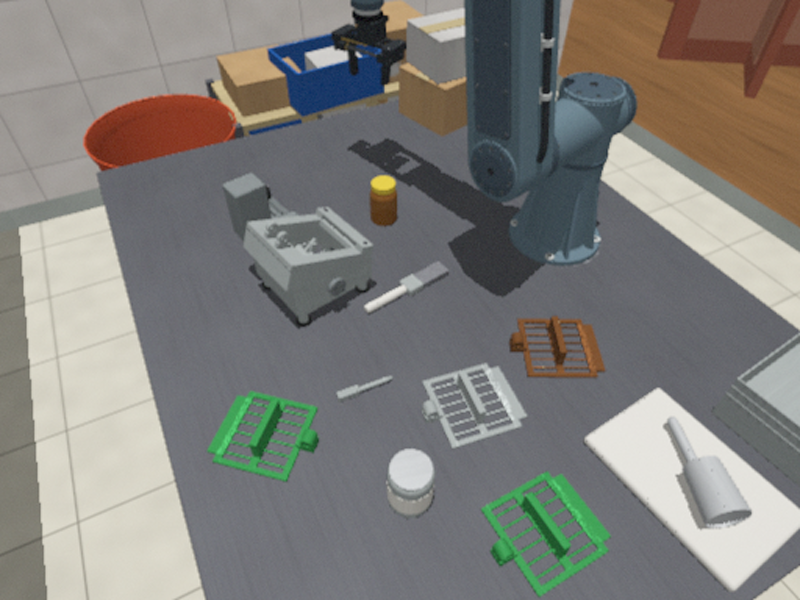

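View pics/top0b.png

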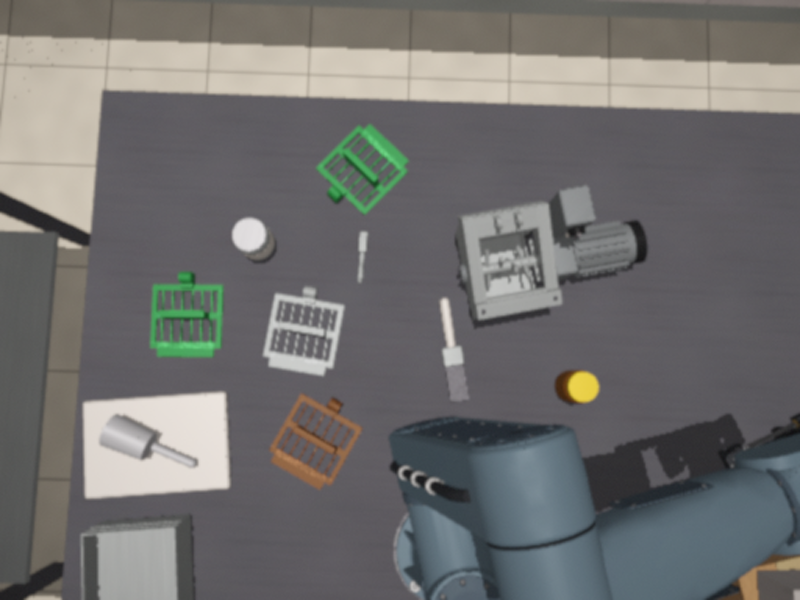

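```bash
cat > h.py <<'E'
import numpy as np, cv2
def K(c):
    f=192/np.tan(np.radians(c["fov_y"])/2); return f
def proj(c,P):
    P=np.atleast_2d(P); E=c["extrinsics"]; Q=P@E[:3,:3].T+E[:3,3]
    f=K(c); return np.c_[c["cx"]+f*Q[:,0]/-Q[:,2], c["cy"]-f*Q[:,1]/-Q[:,2]]
def ray(c,uv):
    f=K(c);E=c["extrinsics"];R=E[:3,:3]
    d=np.array([(uv[0]-c["cx"])/f,-(uv[1]-c["cy"])/f,-1.]); return -R.T@E[:3,3], R.T@d
def atz(c,uv,z):
    o,d=ray(c,uv); return o+d*(z-o[2])/d[2]
def crop(img,x0,y0,w,h,s,fn):
    i=img[y0:y0+h,x0:x0+w,::-1]; i=cv2.resize(i,None,fx=s,fy=s,interpolation=cv2.INTER_CUBIC)
    for k in range(0,w,10):
        cv2.line(i,(k*s,0),(k*s,6),(0,0,255),1); 
        if k%20==0: cv2.putText(i,str(x0+k),(k*s,16),0,.35,(0,0,255),1)
    for k in range(0,h,10):
        cv2.line(i,(0,k*s),(6,k*s),(0,0,255),1); 
        if k%20==0: cv2.putText(i,str(y0+k),(8,k*s+4),0,.35,(0,0,255),1)
    cv2.imwrite(fn,i)
E
python3 - <<'E'
import numpy as np,pickle
from plant import ctrl
from h import *
C={n:ctrl.capture(n) for n in("scene","top")}
pickle.dump(C,open("C0.pkl","wb"))
crop(C["top"]["img"],160,140,80,110,5,"pics/tg.png")
crop(C["top"]["img"],280,110,140,100,5,"pics/tb.png")
crop(C["scene"]["img"],200,215,150,80,5,"pics/sg.png")
crop(C["scene"]["img"],135,105,120,110,5,"pics/sb.png")
E
```

```text
(no output)
```

View pics/tg.png

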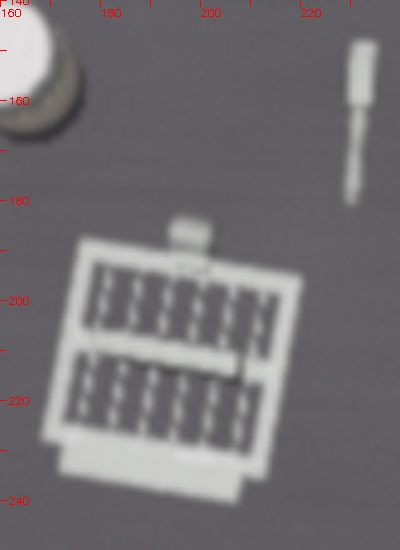

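View pics/tb.png

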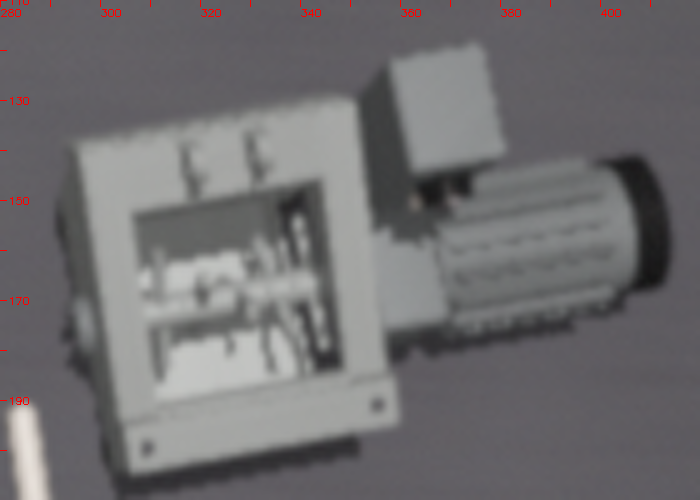

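View pics/sg.png

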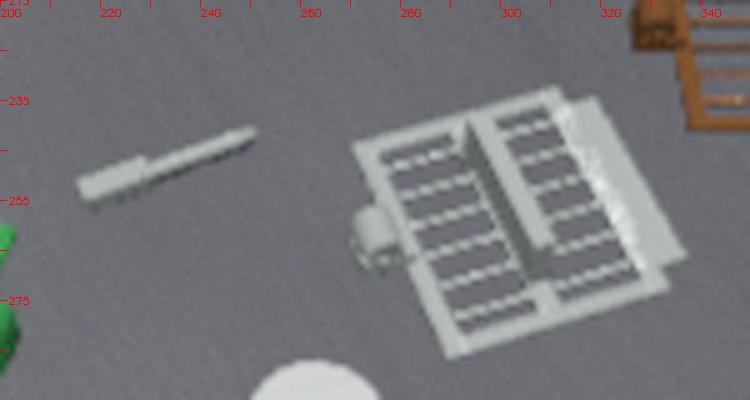

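View pics/sb.png

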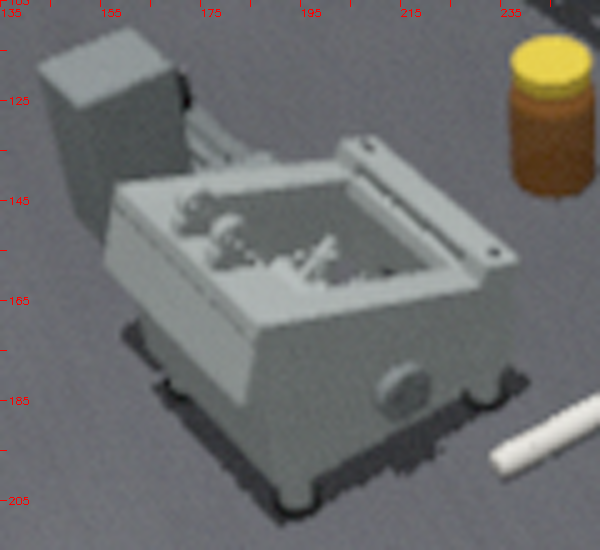

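```bash
cat > fit.py <<'E'
import numpy as np,pickle
from scipy.optimize import least_squares
from h import *
C=pickle.load(open("C0.pkl","rb"))
def Rz(a): c,s=np.cos(a),np.sin(a); return np.array([[c,-s,0],[s,c,0],[0,0,1]])
def Ry(a): c,s=np.cos(a),np.sin(a); return np.array([[c,0,s],[0,1,0],[-s,0,c]])
G={"top":[((66.5,75,4),(176,187.6)),((66.5,-75,4),(220.4,195.4)),((-70,-75,4),(213.4,236)),((-70,75,4),(168.2,228.2)),((-88.5,60,4),(171.6,234.6)),((-88.5,-60,4),(207.6,240.4))],
"scene":[((66.5,-75,4),(270.6,244.4)),((66.5,75,4),(290.4,286.6)),((-70,-75,4),(312,232.6)),((-70,75,4),(334,272.4)),((-88.5,-60,4),(319.4,234.6)),((-88.5,60,4),(337.4,266.2))]}
RI=Ry(-np.radians(20))
def inl(p): return (RI@np.array(p,float)+[0,0,145])
Bi={"top":[((96,85,0),(295,138.6)),((96,-85,0),(350.4,128.6)),((-104,85,15),(306,204.6)),((-104,-85,15),(359.6,194.8)),((-74,85,15),(305,195)),((-74,-85,15),(359.4,184.6))],
"scene":[((96,-85,0),(158.6,141.6)),((96,85,0),(186.6,170.6)),((-104,85,15),(238.6,156.6)),((-104,-85,15),(210,132)),((-74,-85,15),(203.6,134))]}
B={k:[(tuple(inl(p)),uv) for p,uv in v] for k,v in Bi.items()}
P={"top":[((-44,0,0),(232.6,148)),((0,0,0),(231.6,160.8)),((68,0,-0),(230,181))],"scene":[((-44,0,0),(216.8,253)),((0,0,0),(229,249)),((68,0,0),(251,241.2))]}
def fit(D,z0,x0,name):
    def res(v,cams=("top","scene")):
        out=[]
        for k in cams:
            p=np.array([a for a,_ in D[k]],float)/1000; uv=np.array([b for _,b in D[k]])-.4
            w=p@Rz(v[2]).T+[v[0],v[1],z0]
            out.append((proj(C[k],w)-uv).ravel())
        return np.concatenate(out)
    for cams in (("top",),("scene",),("top","scene")):
        r=least_squares(res,x0,args=(cams,),loss="soft_l1"); print(name,cams,r.x[:2].round(4),np.degrees(r.x[2]).round(2)); 
    print(res(r.x).reshape(-1,2).round(1).tolist())
    return r.x
if __name__=="__main__":
    fit(G,0,[.5,.2,0],"guard"); fit(B,0,[.6,-.2,0],"breaker"); fit(P,.008,[.6,.1,np.pi],"pin")
E
python3 fit.py
```

```text
guard ('top',) [0.4503 0.3248] -7.89
guard ('scene',) [0.4488 0.3245] -8.25
guard ('top', 'scene') [0.4495 0.3247] -8.07
[[0.3, 0.7], [-0.3, 0.5], [-0.6, -0.0], [0.4, 0.1], [0.3, -0.1], [-0.3, 0.3], [-0.2, -0.1], [-0.4, 0.3], [-0.6, -0.1], [0.3, 0.2], [-0.5, -0.0], [0.2, 0.2]]
breaker ('top',) [ 0.595 -0.096] 12.63
breaker ('scene',) [ 0.5901 -0.0983] 11.7
breaker ('top', 'scene') [ 0.5929 -0.0964] 12.26
[[0.9, 1.8], [0.4, 1.9], [0.1, -0.0], [0.1, -0.2], [-0.3, 0.3], [-0.8, 0.8], [-1.1, 0.9], [-0.3, 0.3], [0.3, 0.9], [-0.8, 0.9], [-1.4, -0.4]]
pin ('top',) [0.6249 0.2066] 177.64
pin ('scene',) [0.6209 0.2019] 175.76
pin ('top', 'scene') [0.623  0.2048] 177.1
[[0.6, 0.7], [0.5, 0.7], [0.3, 0.3], [-1.1, 1.7], [0.7, 0.5], [-0.4, 0.6]]
```

```bash
cat > ov.py <<'E'
import sys
from fit import *
def poly(img,c,pts,s,off,col,closed=True):
    uv=(proj(c,pts)+.5-off)*s-.5
    cv2.polylines(img,[np.round(uv*16).astype(int)],closed,col,1,cv2.LINE_AA,4)
def circ(y,r=12): 
    a=np.linspace(0,2*np.pi,30); return np.c_[80+r*np.cos(a),0*a+y,22+r*np.sin(a)]
def over(v,C,tag):
    for k,(x0,y0,w,h,s) in {"top":(285,115,90,100,7),"scene":(140,105,110,110,7)}.items():
        c=C[k]; i=cv2.resize(c["img"][y0:y0+h,x0:x0+w,::-1],None,fx=s,fy=s,interpolation=cv2.INTER_CUBIC)
        W=lambda p: np.array([inl(q) for q in p])/1000@Rz(v[2]).T+[v[0],v[1],0]
        o=np.array([x0,y0])
        for p,col in [([(96,85,0),(96,-85,0),(-104,-85,0),(-104,85,0)],(0,0,255)),([(55,60,0),(55,-60,0),(-70,-60,0),(-70,60,0)],(0,255,255)),
            ([(-74,85,15),(-74,-85,15),(-104,-85,15),(-104,85,15)],(0,255,0))]+[(circ(y),(255,0,255)) for y in (15,25,-15,-25)]:
            poly(i,c,W(p),s,o,col)
        f=np.array([(95,85,0),(95,-85,0),(-95,-85,0),(-95,85,0)])/1000@Rz(v[2]).T+[v[0],v[1],0]
        poly(i,c,f,s,o,(255,128,0))
        cv2.imwrite(f"pics/ov_{k}_{tag}.png",i)
E
python3 -c "
from ov import *
over([.5950,-.0955,np.radians(12.5)],C,'a')"
```

```text
(no output)
```

View pics/ov_top_a.png

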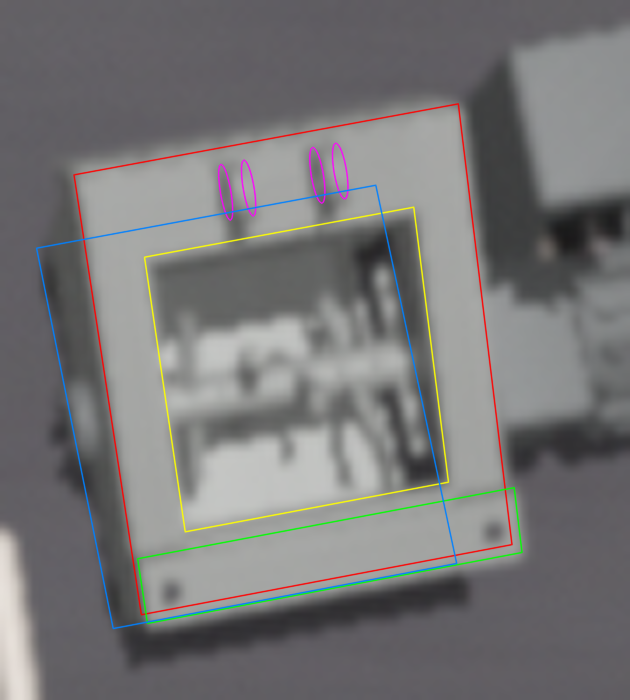

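View pics/ov_scene_a.png

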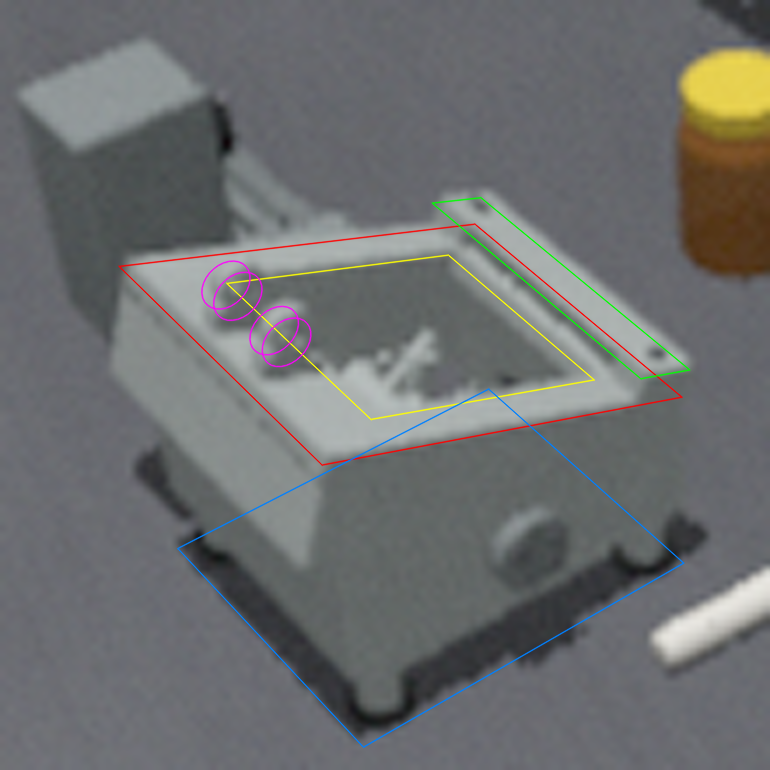

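```bash
cat > edge.py <<'E'
from ov import *
from scipy.ndimage import map_coordinates
def segs_breaker():
    S={"top":[((96,83,0),(96,-83,0)),((90,85,0),(-68,85,0)),((90,-85,0),(-20,-85,0)),((-104,80,15),(-104,-80,15)),((-70,50,0),(-70,-50,0)),((-60,60,0),(50,60,0)),((-60,-60,0),(50,-60,0)),((55,50,0),(55,-50,0))],
       "scene":[((96,80,0),(96,-80,0)),((90,85,0),(-68,85,0)),((90,-85,0),(-60,-85,0)),((-104,80,15),(-104,-80,15)),((-74,80,15),(-74,-80,15)),((-60,-60,0),(30,-60,0)),((-60,60,0),(-10,60,0))]}
    return {k:[tuple(np.array([inl(p) for p in s])/1000) for s in v] for k,v in S.items()}
def segs_guard():
    S=[((66.5,73,4),(66.5,18,4)),((66.5,-73,4),(66.5,-18,4)),((64,75,4),(-68,75,4)),((64,-75,4),(-68,-75,4)),((-88.5,57,4),(-88.5,-57,4))]
    return {k:[tuple(np.array(s)/1000) for s in S] for k in("top","scene")}
def samp(c,img,v,seg,T,r=3.0,n=30):
    P=np.linspace(seg[0],seg[1],n); uv=proj(c,T(P,v))
    t=uv[-1]-uv[0]; nn=np.array([-t[1],t[0]])/np.linalg.norm(t)
    s=np.arange(-r,r+.01,.1)
    xy=uv[:,None,:]+s[None,:,None]*nn
    I=map_coordinates(img,[xy[...,1],xy[...,0]],order=3)
    prof=I.mean(0); g=np.gradient(prof,.1); 
    return uv,nn,s,g
def T3(z0=0):
    return lambda P,v: P@Rz(v[2]).T+[v[0],v[1],z0]
def edgefit(C,S,v,T,iters=6,verbose=True,skip=()):
    ims={k:cv2.GaussianBlur(C[k]["img"].astype(np.float32).mean(2),(0,0),.7) for k in S}
    v=np.array(v,float)
    for it in range(iters):
        r=2.5 if it<2 else 1.8
        obs=[]
        for k in S:
            for j,s in enumerate(S[k]):
                if (k,j) in skip: continue
                uv,nn,ss,g=samp(C[k],ims[k],v,s,T,r)
                a=np.abs(g); i=a.argmax(); w=a[max(0,i-5):i+6]; d=(ss[max(0,i-5):i+6]*w).sum()/w.sum()
                obs.append((k,j,s,nn,uv+d*nn,d,g[i]))
        def res(x):
            return np.concatenate([((proj(C[k],T(np.linspace(s[0],s[1],30),x))-m)@nn)[::7] for k,j,s,nn,m,d,g in obs])
        q=least_squares(res,v,loss="soft_l1",f_scale=.3); v=q.x
    if verbose:
        print(v[:2].round(4),np.degrees(v[2]).round(2))
        for k,j,s,nn,m,d,g in obs: print(k,j,round(d,2),round(g,1))
    return v
if __name__=="__main__":
    v=edgefit(C,segs_breaker(),[.595,-.0955,np.radians(12.5)],T3())
    over(v,C,'b')
    for k in("top","scene"): print(k); edgefit(C,{k:segs_breaker()[k]},v,T3())
    g=edgefit(C,segs_guard(),[.4495,.3247,np.radians(-8.07)],T3())
    for k in("top","scene"): print(k); edgefit(C,{k:segs_guard()[k]},g,T3(),verbose=True)
E
python3 edge.py
```

```text
[ 0.5918 -0.0972] 12.23
top 0 -1.55 16.2
top 1 0.4 -29.9
top 2 -0.1 25.6
top 3 -0.0 -37.2
top 4 -1.51 -6.9
top 5 -0.0 -12.1
top 6 -0.4 31.1
top 7 0.1 -24.6
scene 0 0.19 15.1
scene 1 -0.1 -31.7
scene 2 -0.6 27.6
scene 3 0.51 -28.7
scene 4 0.01 25.1
scene 5 0.0 31.6
scene 6 0.49 -29.8
top
[ 0.5942 -0.0961] 11.35
top 0 -1.1 16.5
top 1 0.2 -29.1
top 2 -0.1 25.9
top 3 0.9 -36.3
top 4 -0.71 -7.3
top 5 0.29 -13.0
top 6 -0.2 30.6
top 7 0.9 -24.5
scene
[ 0.5914 -0.0987] 11.91
scene 0 -0.1 14.9
scene 1 0.2 -31.7
scene 2 -0.3 27.6
scene 3 0.4 -28.7
scene 4 -0.19 25.1
scene 5 -0.2 31.6
scene 6 0.2 -29.8
[0.4502 0.3241] -8.42
top 0 -0.6 35.5
top 1 0.6 -35.1
top 2 0.6 -37.4
top 3 -0.0 37.9
top 4 0.1 -37.4
scene 0 0.01 33.4
scene 1 -0.1 -21.4
scene 2 -0.1 -32.0
scene 3 -0.4 30.2
scene 4 0.2 -31.4
top
[0.4518 0.3251] -8.18
top 0 -0.2 35.5
top 1 0.2 -35.3
top 2 0.3 -37.4
top 3 -0.3 37.9
top 4 0.6 -37.4
scene
[0.4496 0.3236] -8.51
scene 0 -0.09 33.5
scene 1 0.0 -21.7
scene 2 0.2 -32.0
scene 3 -0.19 30.2
scene 4 0.1 -31.5
```

```bash
cat > go.py <<'E'
import numpy as np
from scipy.spatial.transform import Rotation as Ro
from plant import ctrl
def tool(a,tilt=0):
    """a: heading deg of jaw axis z; tilt deg about jaw-perp: pitch like the inlet (+ raises jaw axis)"""
    a=np.radians(a); z=np.array([np.cos(a),np.sin(a),0]); y=np.array([0,0,-1.]); x=np.cross(y,z)
    return np.c_[x,y,z]
def delta(p,R,base=None):
    s=ctrl.sense(); p0,R0=(np.array(s["ee_pos"]),np.array(s["ee_rot"])) if base is None else base
    d=R0.T@(np.array(p)-p0)/.025; w=np.degrees(Ro.from_matrix(R0.T@R).as_rotvec())/6
    print("delta",d.round(3).tolist(),w.round(3).tolist()); return d,w
E
python3 - <<'E'
from go import *
R=tool(-8.3)
delta([.450,.3243,.12],R)
E
```

```text
delta [-21.88, 4.759, -26.64] [0.008, -9.235, -0.007]
```

```bash
python3 -m pendant '[[-1,-21.88,4.76,-26.64,0,-9.235,0],[-1,-21.88,4.76,-26.64,0,-9.235,0],[-1,-21.88,4.76,-26.64,0,-9.235,0],[-1,-21.88,4.76,-26.64,0,-9.235,0],[-1,-21.88,4.76,-26.64,0,-9.235,0],[-1,-21.88,4.76,-26.64,0,-9.235,0],[-1,-21.88,4.76,-26.64,0,-9.235,0],[-1,-21.88,4.76,-26.64,0,-9.235,0],[-1,-21.88,4.76,-26.64,0,-9.235,0],[-1,-21.88,4.76,-26.64,0,-9.235,0],[-1,-21.88,4.76,-26.64,0,-9.235,0],[-1,-21.88,4.76,-26.64,0,-9.235,0],[-1,-21.88,4.76,-26.64,0,-9.235,0],[-1,-21.88,4.76,-26.64,0,-9.235,0],[-1,-21.88,4.76,-26.64,0,-9.235,0],[-1,-21.88,4.76,-26.64,0,-9.235,0],[-1,-21.88,4.76,-26.64,0,-9.235,0],[-1,-21.88,4.76,-26.64,0,-9.235,0],[-1,-21.88,4.76,-26.64,0,-9.235,0],[-1,-21.88,4.76,-26.64,0,-9.235,0]]'
python3 - <<'E'
from go import *
s=ctrl.sense(); print(s["q"].round(1),s["force"])
delta([.450,.3243,.019],tool(-8.3))
E
```

```text
time_s: 2.2
ee_pos: [0.4495, 0.3236, 0.1192]
ee_rot: [[-0.143, -0.001, 0.99], [-0.99, -0.001, -0.143], [0.001, -1.0, -0.001]]
force: [0.3, -0.9, 0.2]
gripper_width: 0.088
[ 23.5  15.7 100.6  -0.   63.8  31.7] [ 0.28637102 -0.88133093  0.18839772]
delta [-0.036, 4.007, 0.018] [0.01, 0.01, 0.01]
```

```bash
python3 -m pendant '[[-1,0,2,0,0,0,0],[-1,0,3.2,0,0,0,0],[-1,0,4,0,0,0,0],[-1,0,4,0,0,0,0],[1,0,4,0,0,0,0],[1,0,4,0,0,0,0],[1,0,4,0,0,0,0],[1,0,4,0,0,0,0],[1,0,4,0,0,0,0],[1,0,4,0,0,0,0],[1,0,4,0,0,0,0]]' 45
python3 - <<'E'
from go import *
from h import *
for n in("scene","top"):
    c=ctrl.capture(n); 
    crop(c["img"],*((240,180,110,110,5) if n=="scene" else (150,160,120,100,5)),f"pics/{n}_g1.png")
E
```

```text
time_s: 3.3
ee_pos: [0.4501, 0.3239, 0.0198]
ee_rot: [[-0.144, 0.0, 0.99], [-0.99, 0.0, -0.144], [-0.0, -1.0, 0.0]]
force: [0.1, -0.3, 0.2]
gripper_width: 0.0341
```

View pics/scene_g1.png

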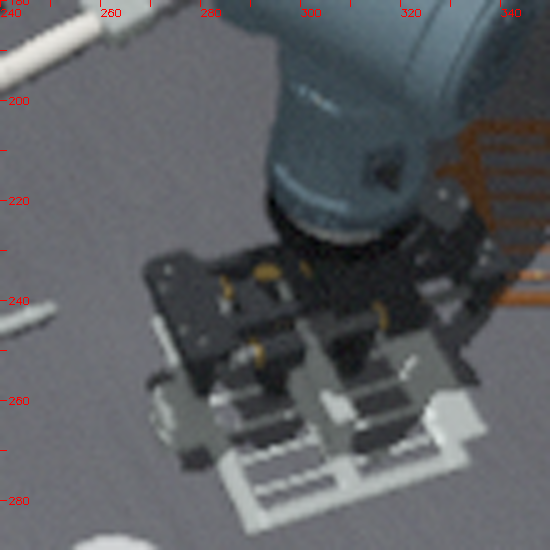

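```bash
python3 -m pendant '[[1,0,0,0,0,0,0],[1,0,0,0,0,0,0],[1,0,0,0,0,0,0],[1,0,0,0,0,0,0],[1,0,0,0,0,0,0]]' 55
python3 -m pendant '[[1,0,-1,0,0,0,0],[1,0,-2,0,0,0,0],[1,0,-4,0,0,0,0],[1,0,-6,0,0,0,0],[1,0,-8,0,0,0,0],[1,0,-8,0,0,0,0]]' 55
python3 - <<'E'
from go import *
from h import *
s=ctrl.sense();print(s["force"],s["ft_torque"],s["q"].round(1),s["gripper_width"])
for n in("scene","top"):
    c=ctrl.capture(n); 
    crop(c["img"],*((230,130,130,130,5) if n=="scene" else (150,160,120,100,5)),f"pics/{n}_g2.png")
E
```

```text
time_s: 3.9
ee_pos: [0.4502, 0.3238, 0.0197]
ee_rot: [[-0.144, 0.0, 0.99], [-0.99, 0.0, -0.144], [-0.0, -1.0, 0.0]]
force: [1.2, -0.2, -1.8]
gripper_width: 0.0134
time_s: 4.5
ee_pos: [0.4537, 0.3256, 0.2273]
ee_rot: [[-0.144, 0.012, 0.989], [-0.99, 0.005, -0.144], [-0.007, -1.0, 0.011]]
force: [1.6, 0.6, -4.5]
gripper_width: 0.0129
[ 1.62897133  0.60518679 -4.51783747] [ 0.00915576 -0.0791067   0.00497286] [23.5  8.3 95.7  0.  75.2 31.8] 0.012894652853226734
```

View pics/scene_g2.png

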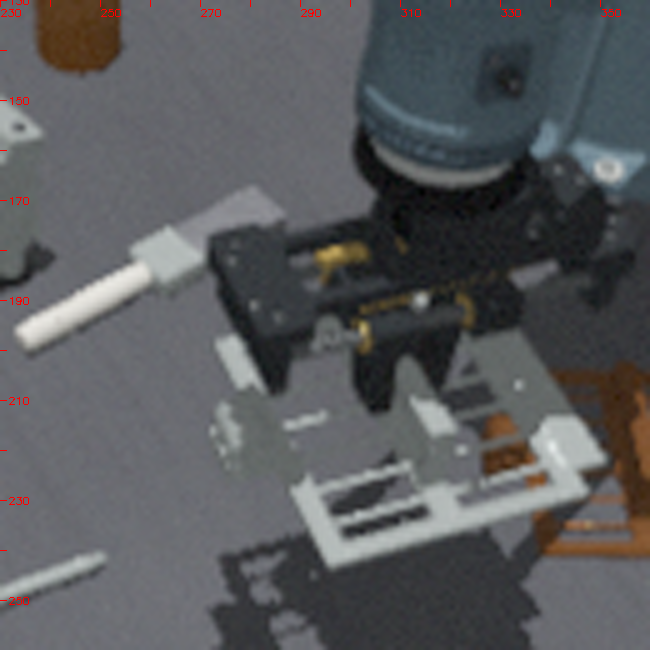

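```bash
cat >> go.py <<'E'
def Rz(a): return Ro.from_euler('z',a,degrees=True).as_matrix()
def Ry(a): return Ro.from_euler('y',a,degrees=True).as_matrix()
BX,BY,BA=.5922,-.0972,12.1
# guard in tool: columns x_g=z_t,y_g=-x_t,z_g=-y_t
RTG=np.array([[0,-1,0],[0,0,-1],[1,0,0.]]); PTG=np.array([0,.0197,0])
def inlet(b=None):
    x,y,a=b or (BX,BY,BA); return Rz(a)@Ry(-20),np.array([x,y,.145])
def guard_target(tx,tz,steep,ty=0,dyaw=0,b=None):
    """tongue edge at inlet (tx,ty,tz) m, guard steeper by `steep` deg -> tool pose"""
    RI,pI=inlet(b); Rg=RI@Rz(dyaw)@Ry(-steep); pt=pI+RI@np.array([tx,ty,tz]); pg=pt-Rg@np.array([-.0885,0,0])
    Rt=Rg@RTG.T; return pg-Rt@PTG,Rt
def guard_now():
    s=ctrl.sense(); R=np.array(s["ee_rot"]); p=np.array(s["ee_pos"]); RI,pI=inlet()
    Rg=R@RTG; pg=p+R@PTG; t=RI.T@(pg+Rg@[-.0885,0,0]-pI); b=RI.T@(pg+Rg@[.080,0,.022]-pI)
    print("tongue",(t*1e3).round(1),"bore",(b*1e3).round(1),"rv",np.degrees(Ro.from_matrix(RI.T@Rg).as_rotvec()).round(2),"F_inlet",(RI.T@s["force"]).round(1),"t",s["time_s"])
E
python3 - <<'E'
from go import *
p,R=guard_target(-.060,.060,16); print(p,R.round(2))
delta(p,R); print(guard_now())
E
```

```text
[ 0.57569098 -0.10073923  0.24881698] [[ 0.21  0.57  0.79]
 [-0.98  0.12  0.17]
 [ 0.   -0.81  0.59]]
delta [16.077, -1.162, 7.428] [5.929, -3.288, 1.065]
tongue [-106.8  472.3   97.5] bore [ 49.1 413.6  64.2] rv [ -3.54  19.75 -20.2 ] F_inlet [-1.8  0.  -5.3] t 4.6
None
```

```bash
python3 -m pendant '[[1,0,-2,0,0,0,0],[1,0,-4,0,0,0,0],[1,2,-4.5,1,0.8,-0.5,0.1],[1,4,-4.5,2,1.6,-1,0.3],[1,6,-4.5,3,2.4,-1.4,0.4],[1,8,-4.5,4,3.2,-1.8,0.5],[1,10,-4.5,5,4,-2.2,0.7],[1,12,-4.5,6,4.8,-2.6,0.8],[1,14,-4.5,6.8,5.4,-3,0.95],[1,16.08,-4.5,7.43,5.93,-3.29,1.065],[1,16.08,-4.5,7.43,5.93,-3.29,1.065],[1,16.08,-4,7.43,5.93,-3.29,1.065],[1,16.08,-2.5,7.43,5.93,-3.29,1.065],[1,16.08,-1.16,7.43,5.93,-3.29,1.065],[1,16.08,-1.16,7.43,5.93,-3.29,1.065],[1,16.08,-1.16,7.43,5.93,-3.29,1.065],[1,16.08,-1.16,7.43,5.93,-3.29,1.065],[1,16.08,-1.16,7.43,5.93,-3.29,1.065]]' 58
python3 - <<'E'
from go import *
from h import *
import pickle
guard_now(); print(ctrl.sense()["q"].round(1),ctrl.sense()["gripper_width"])
C={n:ctrl.capture(n) for n in("scene","top")}; pickle.dump(C,open("C1.pkl","wb"))
crop(C["scene"]["img"],120,70,150,110,5,"pics/s_a1.png");crop(C["top"]["img"],270,110,120,120,5,"pics/t_a1.png")
E
```

```text
time_s: 6.4
ee_pos: [0.5768, -0.101, 0.2507]
ee_rot: [[0.21, 0.576, 0.79], [-0.978, 0.122, 0.171], [0.002, -0.808, 0.589]]
force: [0.2, -0.2, -5.4]
gripper_width: 0.013
tongue [-58.3  -0.7  61.3] bore [ 97.5  -0.4 129.2] rv [ -0.11 -16.08   0.09] F_inlet [-1.7 -0.2 -5.1] t 6.4
[-35.5  -7.3 116.   34.2  50.5 -65. ] 0.01302960130710045
```

View pics/s_a1.png

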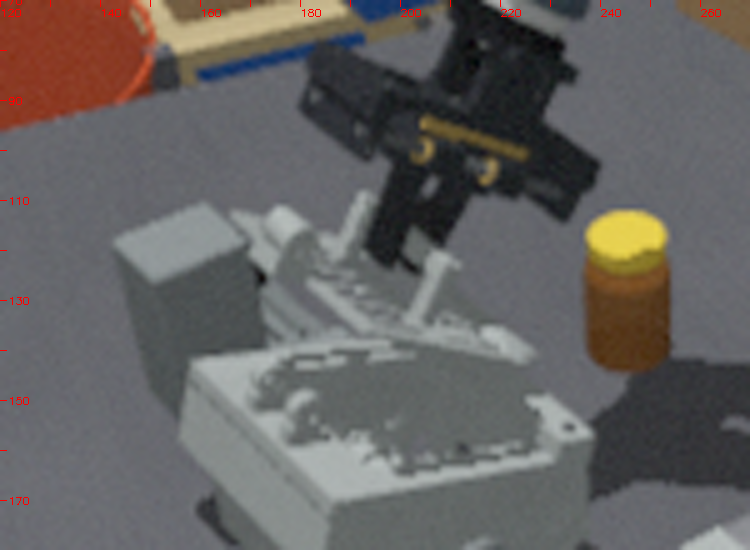

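View pics/t_a1.png

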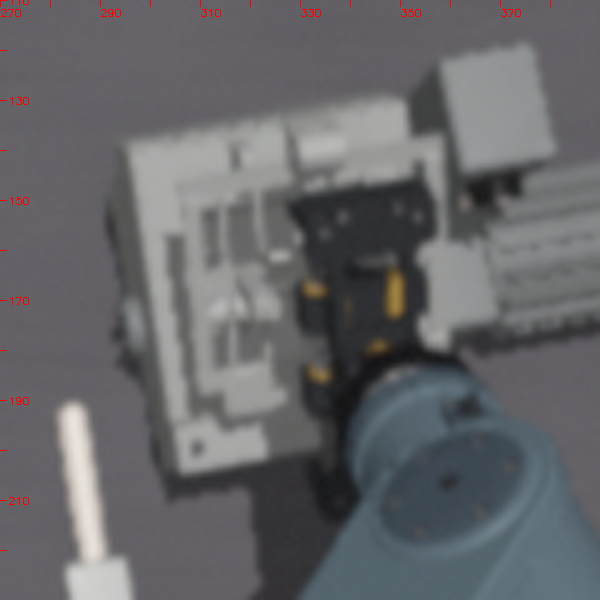

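```bash
cat > ovg.py <<'E'
from go import *
from ov import *
import go, pickle
def og(C,tag,dy=0,boxes={"top":(285,115,90,90,8),"scene":(130,85,120,90,6)},b=None):
    s=ctrl.sense(); R=np.array(s["ee_rot"]);p=np.array(s["ee_pos"]);Rg=R@RTG;pg=p+R@PTG+Rg@[0,dy,0]
    RI,pI=inlet(b)
    for k,(x0,y0,w,h,sc) in boxes.items():
        c=C[k]; i=cv2.resize(c["img"][y0:y0+h,x0:x0+w,::-1],None,fx=sc,fy=sc,interpolation=cv2.INTER_CUBIC); o=np.array([x0,y0])
        G=lambda q: np.array(q)/1000@Rg.T+pg
        I=lambda q: np.array(q)/1000@RI.T+pI
        for q in ([(66.5,75,4),(66.5,-75,4),(-70,-75,4),(-70,75,4)],[(-88.5,60,4),(-88.5,-60,4),(-70,-60,4),(-70,60,4)],circ(13),circ(-13)): poly(i,c,G(q),sc,o,(0,0,255))
        for q in ([(96,85,0),(96,-85,0),(-104,-85,0),(-104,85,0)],[(-74,85,15),(-74,-85,15),(-104,-85,15),(-104,85,15)],circ(15),circ(-15)): poly(i,c,I(q),sc,o,(0,255,0))
        cv2.imwrite(f"pics/og_{k}_{tag}.png",i)
if __name__=="__main__":
    og(pickle.load(open("C1.pkl","rb")),"1")
E
python3 ovg.py
```

View pics/og_top_1.png

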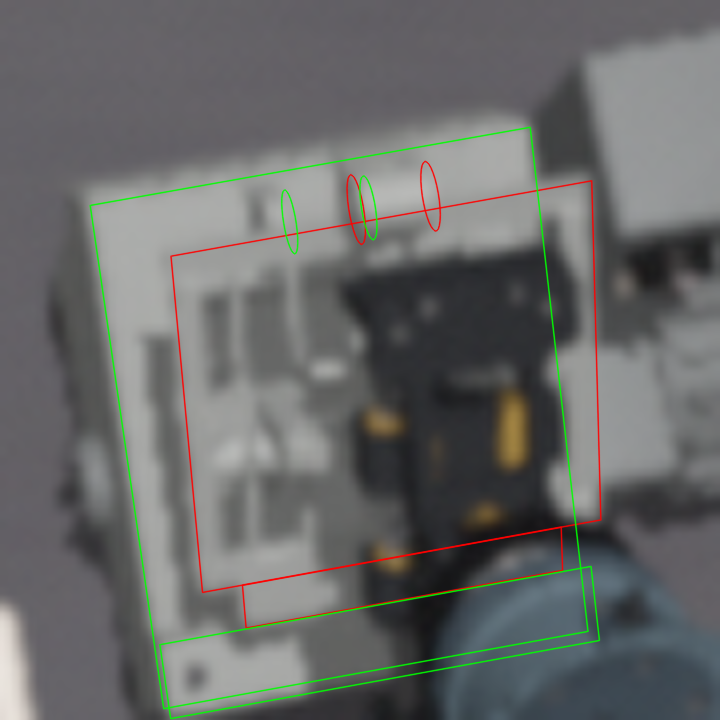

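View pics/og_scene_1.png

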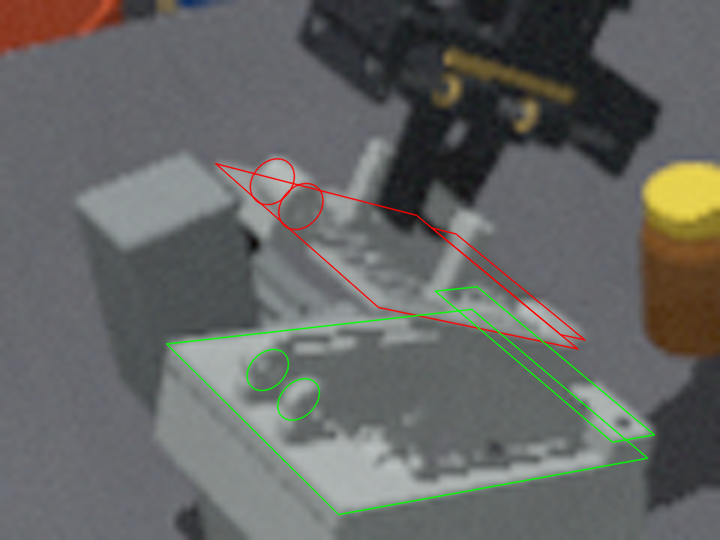

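```bash
python3 - <<'E'
from ov import *
import ov
v=[.5922,-.0972,np.radians(12.1)]
out=[]
for k,(x0,y0,w,h,s) in {"top":(300,125,50,30,15),"scene":(155,130,50,36,15)}.items():
    c=C[k]; i=cv2.resize(c["img"][y0:y0+h,x0:x0+w,::-1],None,fx=s,fy=s,interpolation=cv2.INTER_CUBIC)
    j=i.copy()
    W=lambda p: np.array([inl(q) for q in p])/1000@Rz(v[2]).T+[v[0],v[1],0]
    o=np.array([x0,y0])
    for y in (15,25,-15,-25): poly(i,c,W(circ(y)),s,o,(255,0,255)); poly(i,c,W([(68,y,0),(92,y,0)]),s,o,(0,255,0))
    poly(i,c,W([(55,60,0),(55,-60,0)]),s,o,(0,255,255)); poly(i,c,W([(96,85,0),(96,-85,0)]),s,o,(0,0,255))
    cv2.imwrite(f"pics/k_{k}.png",cv2.resize(np.hstack([i]),None,fx=1,fy=1)); cv2.imwrite(f"pics/kr_{k}.png",j)
E
```

```text
(no output)
```

View pics/k_top.png

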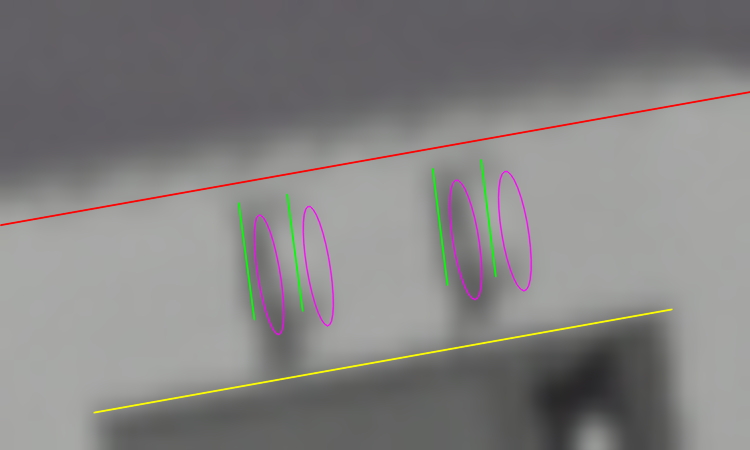

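View pics/k_scene.png

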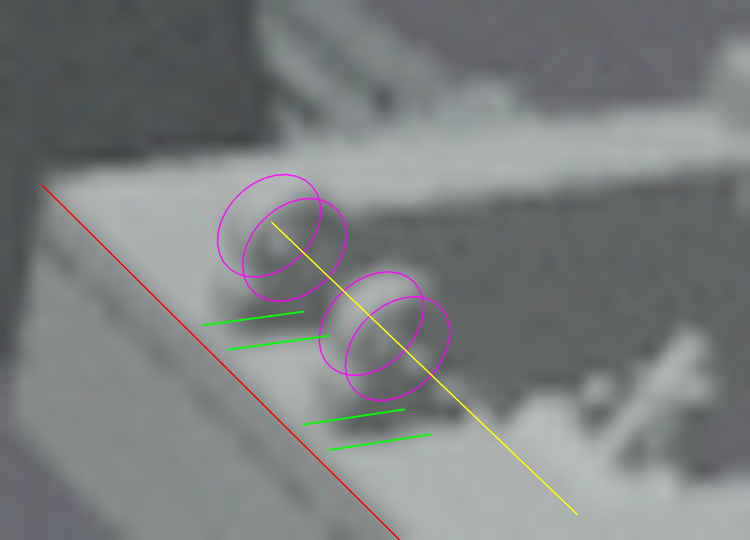

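View pics/kr_scene.png

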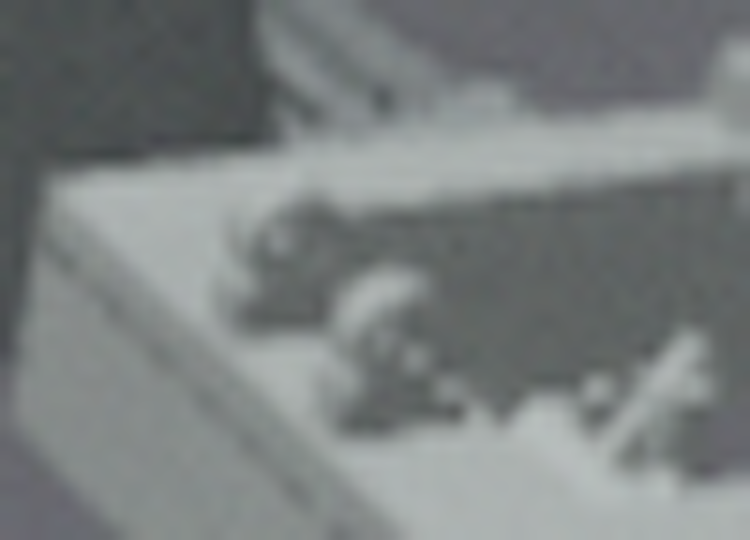

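```bash
python3 - <<'E'
from go import *
guard_now()
p,R=guard_target(-.066,.012,16); delta(p,R)
p,R=guard_target(-.066,.0035,16); delta(p,R)
E
```

```text
tongue [-58.6  -0.6  61.1] bore [ 97.2  -0.3 128.9] rv [ -0.1  -16.07   0.09] F_inlet [-1.4 -0.3 -4.7] t 6.5
delta [-0.021, 1.812, -0.827] [-0.011, 0.017, 0.015]
delta [-0.022, 2.138, -0.921] [-0.011, 0.017, 0.015]
```

```bash
python3 -m pendant '[[1,0,1,-0.4,0,0,0],[1,0,1.8,-0.83,0,0,0],[1,0,2.0,-0.88,0,0,0],[1,0,2.1,-0.92,0,0,0],[1,0,2.1,-0.92,0,0,0],[1,0,2.1,-0.92,0,0,0]]' 58
python3 - <<'E'
from go import *
guard_now()
for x in(-.066,-.074,-.080,-.086): p,R=guard_target(x,.0025,16); delta(p,R)
E
```

```text
time_s: 7.1
ee_pos: [0.5886, -0.0987, 0.1943]
ee_rot: [[0.21, 0.576, 0.79], [-0.978, 0.122, 0.171], [0.002, -0.808, 0.589]]
force: [0.8, -0.3, -4.0]
gripper_width: 0.0132
tongue [-66.4  -0.8   4.2] bore [89.5 -0.6 72. ] rv [ -0.09 -16.06   0.05] F_inlet [-0.7 -0.4 -4.1] t 7.1
delta [-0.027, 0.073, -0.003] [-0.01, 0.011, 0.014]
delta [-0.027, -0.015, -0.311] [-0.01, 0.011, 0.014]
delta [-0.028, -0.082, -0.541] [-0.01, 0.011, 0.014]
delta [-0.028, -0.148, -0.772] [-0.01, 0.011, 0.014]
```

```bash
python3 -m pendant '[[1,-0.03,0.06,-0.05,0,0,0],[1,-0.03,0.02,-0.2,0,0,0],[1,-0.03,-0.02,-0.32,0,0,0],[1,-0.03,-0.05,-0.43,0,0,0],[1,-0.03,-0.08,-0.54,0,0,0],[1,-0.03,-0.08,-0.54,0,0,0]]' 58
python3 - <<'E'
from go import *
from ovg import *
guard_now()
C={n:ctrl.capture(n) for n in("scene","top")}; og(C,"2")
for x in(-.086,-.0885): p,R=guard_target(x,.002,16); delta(p,R)
E
```

```text
time_s: 7.7
ee_pos: [0.5754, -0.1001, 0.1861]
ee_rot: [[0.209, 0.574, 0.792], [-0.978, 0.123, 0.17], [-0.0, -0.81, 0.587]]
force: [-0.1, -0.6, -4.7]
gripper_width: 0.0128
tongue [-81.6   0.7   1.2] bore [74.4  0.7 68.6] rv [ 0.000e+00 -1.594e+01 -1.000e-02] F_inlet [-1.8 -0.5 -4.3] t 7.7
delta [0.021, -0.081, -0.182] [0.005, -0.0, 0.003]
delta [0.021, -0.108, -0.278] [0.005, -0.0, 0.003]
```

View pics/og_top_2.png

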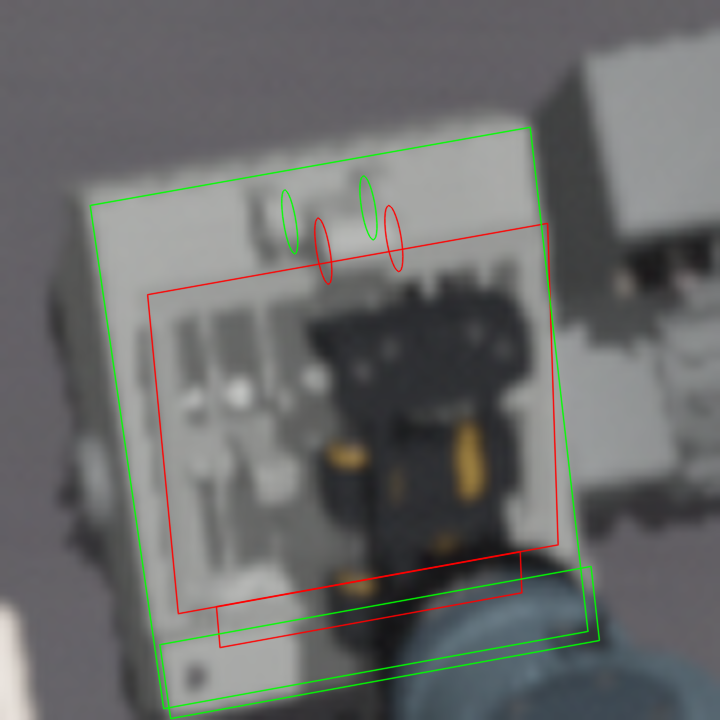

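View pics/og_scene_2.png

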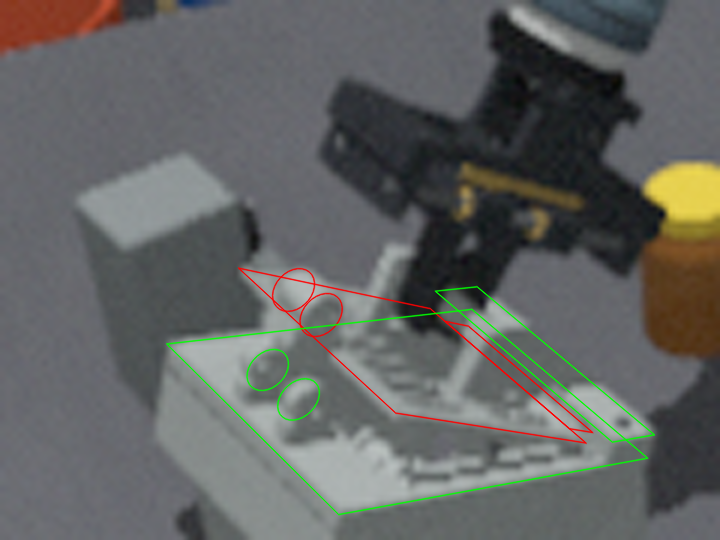

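```bash
python3 -m pendant '[[1,0.02,-0.04,-0.1,0,0,0],[1,0.02,-0.08,-0.2,0,0,0],[1,0.02,-0.09,-0.26,0,0,0],[1,0.02,-0.09,-0.26,0,0,0]]' 58
python3 - <<'E'
from go import *
guard_now(); print(ctrl.sense()["gripper_width"],ctrl.sense()["ft_torque"].round(2))
E
```

```text
time_s: 8.2
ee_pos: [0.5693, -0.1019, 0.1843]
ee_rot: [[0.21, 0.574, 0.791], [-0.978, 0.123, 0.17], [0.0, -0.809, 0.587]]
force: [0.2, 0.0, -5.6]
gripper_width: 0.013
tongue [-88.2   0.2   1.6] bore [67.8  0.2 69.1] rv [-1.000e-02 -1.596e+01  0.000e+00] F_inlet [-1.8 -0.  -5.3] t 8.2
0.01299782877786447 [-0.19  0.66  0.02]
```

```bash
python3 -m pendant '[[1,0,-0.02,-0.05,0,0,0],[1,0,-0.03,-0.1,0,0,0],[1,0,-0.03,-0.1,0,0,0]]' 58
python3 - <<'E'
from go import *
guard_now(); print(ctrl.sense()["gripper_width"],ctrl.sense()["ft_torque"].round(2))
E
```

```text
time_s: 8.5
ee_pos: [0.5681, -0.1024, 0.1848]
ee_rot: [[0.21, 0.576, 0.79], [-0.978, 0.123, 0.17], [0.001, -0.808, 0.589]]
force: [4.1, 3.6, -1.4]
gripper_width: 0.0135
tongue [-89.2  -0.1   2.4] bore [66.6  0.  70.3] rv [ -0.03 -16.1    0.02] F_inlet [ 4.   2.6 -2.9] t 8.5
0.013509493133689795 [ 0.36 -0.28  0.21]
```

```bash
sed -i 's/^BX,BY,BA=.*/BX,BY,BA=.5930,-.0970,12.1/' go.py; python3 - <<'E'
from go import *
guard_now()
p,R=guard_target(-.0885,.0015,16,ty=.001); delta(p,R)
E
```

```text
tongue [-89.9  -0.1   2.7] bore [65.9 -0.  70.6] rv [ -0.03 -16.1    0.02] F_inlet [ 4.   2.6 -2.9] t 8.5
delta [-0.042, 0.068, 0.043] [-0.017, 0.005, 0.005]
```

```bash
python3 -m pendant '[[1,-0.04,0.07,0.06,0,0,0],[1,-0.04,0.07,0.06,0,0,0],[1,-0.04,0.07,0.06,0,0,0]]' 58
python3 - <<'E'
from go import *
guard_now(); print(ctrl.sense()["gripper_width"],ctrl.sense()["ft_torque"].round(2))
for s in(12,8,4,2,0):
  p,R=guard_target(-.0882,.0012,s,ty=.001); delta(p,R)
E
```

```text
time_s: 8.8
ee_pos: [0.5691, -0.101, 0.1829]
ee_rot: [[0.21, 0.574, 0.791], [-0.978, 0.123, 0.17], [0.0, -0.81, 0.587]]
force: [1.2, 1.4, -3.3]
gripper_width: 0.0134
tongue [-89.5   1.    0.6] bore [66.5  1.1 68.1] rv [ -0.02 -15.95   0.02] F_inlet [ 0.2  1.1 -3.6] t 8.8
0.013399835100644708 [-0.15  0.32  0.04]
delta [0.004, 0.238, 0.101] [-0.659, 0.004, 0.002]
delta [0.004, 0.489, 0.13] [-1.325, 0.004, 0.002]
delta [0.004, 0.742, 0.142] [-1.992, 0.004, 0.003]
delta [0.004, 0.869, 0.141] [-2.325, 0.004, 0.003]
delta [0.003, 0.995, 0.136] [-2.659, 0.004, 0.003]
```

```bash
python3 -m pendant '[[1,0,0.12,0.06,-0.33,0,0],[1,0,0.24,0.10,-0.66,0,0],[1,0,0.24,0.10,-0.66,0,0],[1,0,0.24,0.10,-0.66,0,0]]' 58
python3 - <<'E'
from ovg import *
guard_now(); print(ctrl.sense()["gripper_width"],ctrl.sense()["ft_torque"].round(2))
C={n:ctrl.capture(n) for n in("scene","top")}; og(C,"3",boxes={"top":(300,125,60,50,12),"scene":(150,120,70,50,11)})
for k,(x0,y0,w,h,s) in {"top":(300,125,60,45,12),"scene":(150,120,65,50,12)}.items(): crop(C[k]["img"],x0,y0,w,h,s,f"pics/raw3_{k}.png")
E
```

```text
time_s: 9.2
ee_pos: [0.5744, -0.0997, 0.1792]
ee_rot: [[0.21, 0.518, 0.829], [-0.978, 0.111, 0.178], [0.0, -0.848, 0.53]]
force: [1.1, -1.2, -4.0]
gripper_width: 0.0128
tongue [-88.4   1.2   0.9] bore [71.8  1.3 57.5] rv [ 1.000e-02 -1.201e+01  4.000e-02] F_inlet [-0.6 -1.4 -4. ] t 9.2
0.01280999458936508 [-0.32  0.47 -0.02]
```

View pics/og_top_3.png

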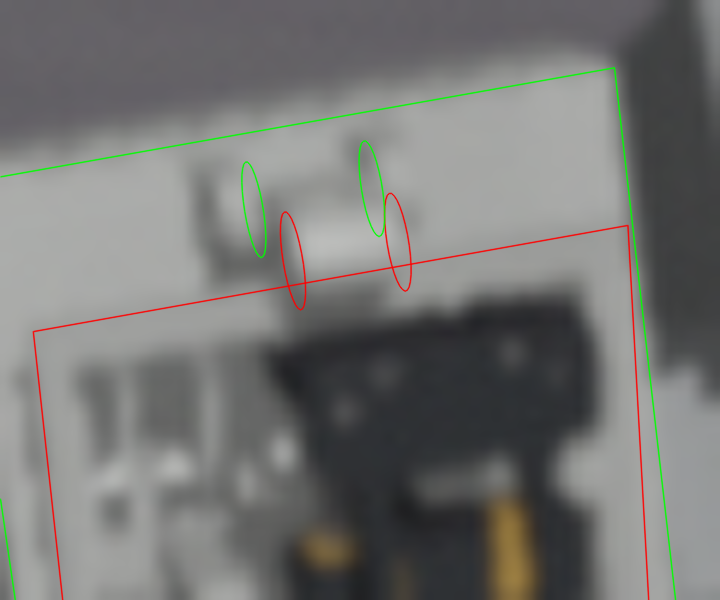

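View pics/raw3_top.png

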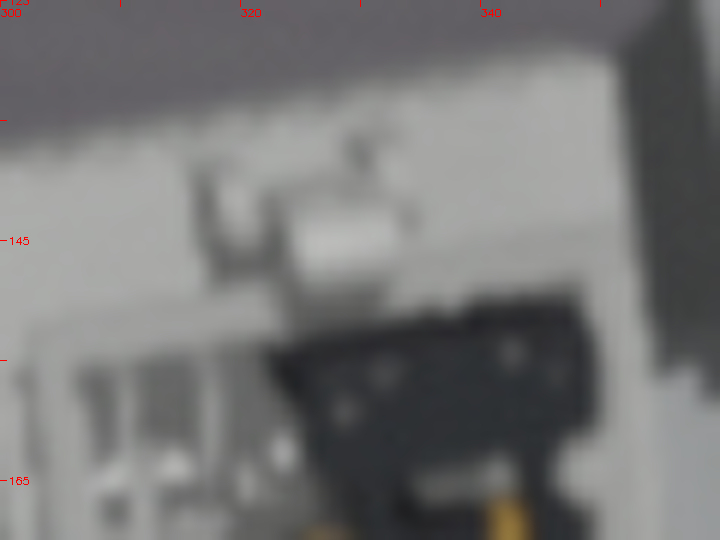

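View pics/raw3_scene.png

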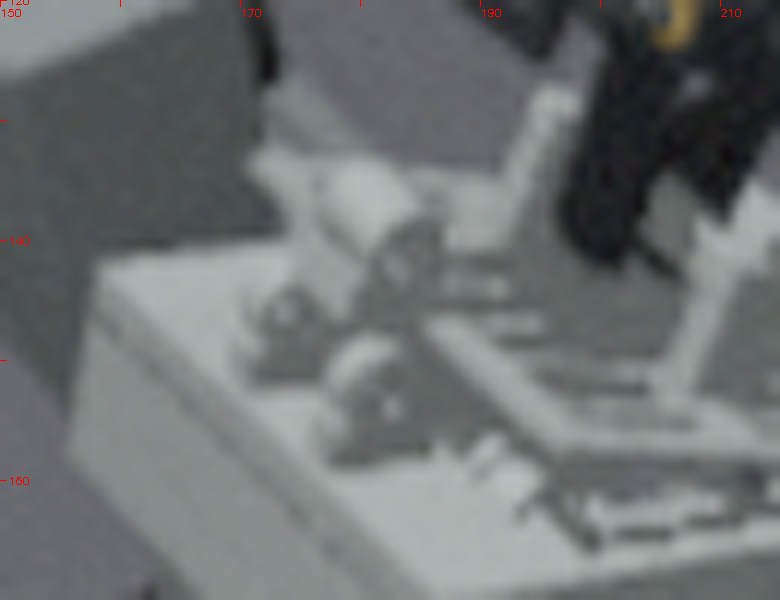

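```bash
python3 - <<'E'
from go import *
for s in(8,4,1,0):
  p,R=guard_target(-.0882,.001,s,ty=.0004); delta(p,R)
E
```

```text
delta [0.031, 0.253, 0.062] [-0.668, -0.0, 0.0]
delta [0.031, 0.505, 0.091] [-1.335, -0.0, 0.0]
delta [0.031, 0.694, 0.101] [-1.835, -0.0, 0.0]
delta [0.031, 0.758, 0.102] [-2.002, -0.0, 0.0]
```

```bash
python3 -m pendant '[[1,0.03,0.12,0.03,-0.33,0,0],[1,0.03,0.25,0.06,-0.67,0,0],[1,0.03,0.38,0.08,-1.0,0,0],[1,0.03,0.5,0.09,-1.33,0,0],[1,0.03,0.5,0.09,-1.33,0,0]]' 58
python3 - <<'E'
from go import *
guard_now(); print(ctrl.sense()["gripper_width"],ctrl.sense()["ft_torque"].round(2))
for s in(2,0,-.5):
  p,R=guard_target(-.0882,.0005,s,ty=.0004); delta(p,R)
E
```

```text
time_s: 9.8
ee_pos: [0.5832, -0.0985, 0.17]
ee_rot: [[0.21, 0.398, 0.893], [-0.978, 0.086, 0.192], [-0.0, -0.913, 0.407]]
force: [-0.7, 0.1, -5.7]
gripper_width: 0.0133
tongue [-87.7   0.5   1.1] bore [78.9  0.6 34.8] rv [ 0.03 -4.01  0.03] F_inlet [-2.5  0.2 -5.1] t 9.8
0.013252781692249346 [-0.14  0.45  0.03]
delta [0.007, 0.146, 0.003] [-0.335, 0.006, -0.005]
delta [0.007, 0.271, 0.024] [-0.668, 0.006, -0.005]
delta [0.007, 0.302, 0.028] [-0.752, 0.006, -0.005]
```

```bash
python3 -m pendant '[[1,0,0.13,0.01,-0.33,0,0],[1,0,0.25,0.02,-0.6,0,0],[1,0,0.29,0.02,-0.68,0,0],[1,0,0.29,0.02,-0.68,0,0]]' 58
python3 - <<'E'
from ovg import *
guard_now(); print(ctrl.sense()["gripper_width"],ctrl.sense()["ft_torque"].round(2))
C={n:ctrl.capture(n) for n in("scene","top")}
for k,(x0,y0,w,h,s) in {"top":(290,120,80,95,6),"scene":(140,115,110,75,7)}.items(): crop(C[k]["img"],x0,y0,w,h,s,f"pics/raw4_{k}.png")
E
```

```text
time_s: 10.2
ee_pos: [0.5862, -0.0979, 0.1637]
ee_rot: [[0.21, 0.334, 0.919], [-0.978, 0.072, 0.197], [-0.0, -0.94, 0.342]]
force: [-1.6, -1.0, -4.1]
gripper_width: 0.0132
tongue [-88.6   0.5   0.3] bore [79.9  0.5 22.2] rv [0.02 0.02 0.02] F_inlet [-3.1 -0.7 -3.2] t 10.2
0.013228817399811542 [-0.13  0.33 -0.02]
```

View pics/raw4_scene.png

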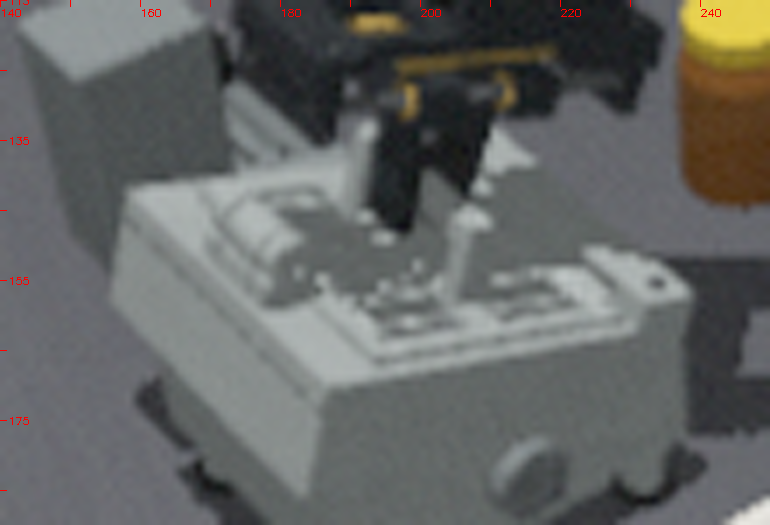

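```bash
python3 -m pendant '[[1,0,0.04,0,0,0,0],[1,0,0.06,0,0,0,0],[1,0,0.06,0,0,0,0]]' 58
python3 - <<'E'
from go import *
guard_now()
E
python3 -m pendant '[[0.1,0,0,0,0,0,0],[0.1,0,0,0,0,0,0],[0.1,0,0,0,0,0,0],[0.1,0,0,0,0,0,0],[0.1,0,0,0,0,0,0],[0.1,0,-0.5,0,0,0,0],[0.1,0,-2,0,0,0,0],[0.1,0,-4,0,0,0,0],[0.1,0,-4,0,0,0,0]]' 58
python3 - <<'E'
from ovg import *
import pickle
s=ctrl.sense();print(s["force"],s["ee_pos"],s["q"].round(1),s["gripper_width"])
C={n:ctrl.capture(n) for n in("scene","top")};pickle.dump(C,open("C5.pkl","wb"))
for k,(x0,y0,w,h,s) in {"top":(290,120,80,95,6),"scene":(140,115,110,75,7)}.items(): crop(C[k]["img"],x0,y0,w,h,s,f"pics/raw5_{k}.png")
E
```

```text
time_s: 10.6
ee_pos: [0.5862, -0.098, 0.1636]
ee_rot: [[0.211, 0.333, 0.919], [-0.978, 0.072, 0.198], [0.0, -0.94, 0.341]]
force: [-12.9, 1.0, 10.0]
gripper_width: 0.013
tongue [-88.6   0.4   0.3] bore [79.9  0.5 22.1] rv [0.01 0.06 0.06] F_inlet [-8.2  3.6 13.6] t 10.6
time_s: 11.5
ee_pos: [0.5556, -0.1069, 0.2647]
ee_rot: [[0.209, 0.344, 0.916], [-0.978, 0.065, 0.199], [0.008, -0.937, 0.35]]
force: [0.9, -0.3, 1.5]
gripper_width: 0.0397
[ 0.92649185 -0.34972548  1.54013829] [ 0.55555237 -0.10694021  0.26469658] [-30.5  -4.3 106.7  15.   62.8 -47.8] 0.03965023620572466
```

View pics/raw5_scene.png

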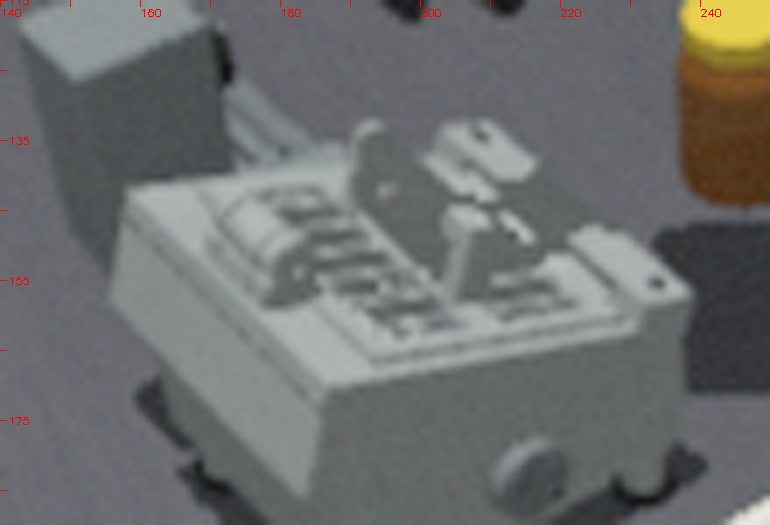

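View pics/raw5_top.png

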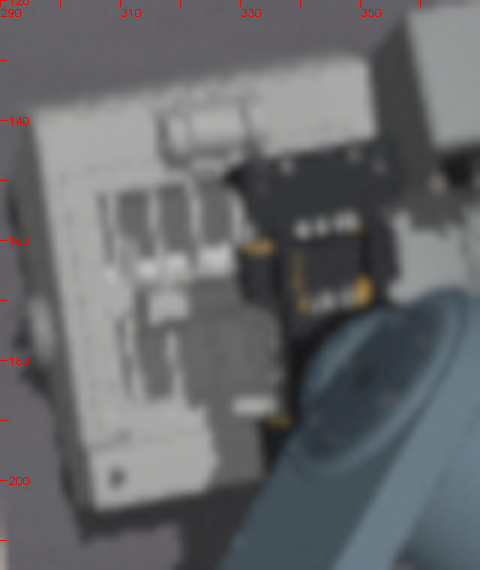

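```bash
python3 - <<'E'
from ov import *
P0=[.623,.2048,np.radians(177.1)]
def box(v): 
    W=lambda q: np.array(q)/1000@Rz(v[2]).T+[v[0],v[1],.008]
    return [W([(-44,8,8),(-44,-8,8),(0,-8,8),(0,8,8)]),W([(0,5,0),(58,5,0),(68,2.5,0),(68,-2.5,0),(58,-5,0),(0,-5,0)])]
S={k:[tuple(np.array(s)/1000) for s in [((-42,8,8),(-2,8,8)),((-42,-8,8),(-2,-8,8)),((-44,7,8),(-44,-7,8)),((5,5,0),(56,5,0)),((5,-5,0),(56,-5,0)),((68,2,0),(68,-2,0))]] for k in("top","scene")}
from edge import edgefit,T3
v=edgefit(C,S,P0,T3(.008))
edgefit(C,{"top":S["top"]},P0,T3(.008)); edgefit(C,{"scene":S["scene"]},P0,T3(.008))
for k,(x0,y0,w,h,s) in {"top":(215,142,34,44,13),"scene":(210,235,50,30,14)}.items():
    c=C[k]; i=cv2.resize(c["img"][y0:y0+h,x0:x0+w,::-1],None,fx=s,fy=s,interpolation=cv2.INTER_CUBIC)
    for b in box(v): poly(i,c,b,s,np.array([x0,y0]),(0,0,255))
    cv2.imwrite(f"pics/pin_{k}.png",i)
E
```

```text
[0.6223 0.2057] 176.62
top 0 0.2 36.3
top 1 0.1 -37.0
top 2 0.3 -30.1
top 3 0.09 28.5
top 4 -0.09 -29.8
top 5 0.7 17.5
scene 0 -0.2 30.7
scene 1 -0.1 -34.3
scene 2 -0.2 -28.7
scene 3 1.56 -41.5
scene 4 -1.0 -41.8
scene 5 -0.6 8.7
[0.6241 0.2059] 177.24
top 0 -0.0 36.1
top 1 0.0 -36.9
top 2 -0.2 -30.1
top 3 0.0 28.6
top 4 -0.1 -30.0
top 5 0.2 17.5
[0.6212 0.2055] 176.16
scene 0 -0.09 30.8
scene 1 0.1 -34.5
scene 2 0.2 -28.7
scene 3 1.56 -41.3
scene 4 -0.91 -41.7
scene 5 -0.21 7.9
```

View pics/pin_top.png

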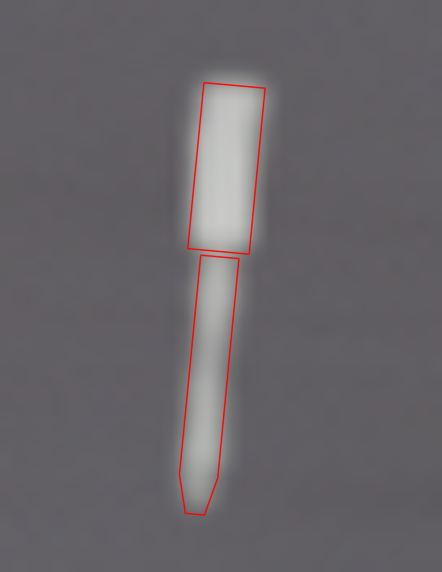

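View pics/pin_scene.png

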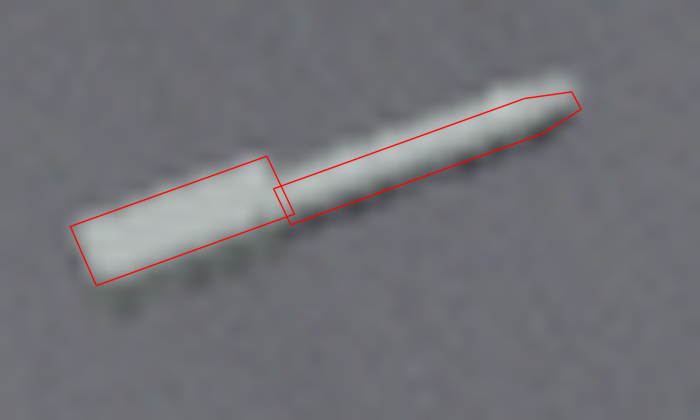

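```bash
python3 - <<'E'
from go import *
delta([.6466,.2045,.20],tool(-93))
delta([.6466,.2045,.06],tool(-93))
E
```

```text
delta [-11.364, 4.318, 5.043] [-2.381, 17.317, -3.051]
delta [-11.382, 9.576, 3.116] [-2.381, 17.317, -3.051]
```

```bash
python3 -m pendant '[[0.1,-1,-0.5,0.4,-0.2,1.4,-0.25],[0.1,-2,-0.2,0.8,-0.4,2.8,-0.5],[0.1,-3,0.3,1.2,-0.6,4.2,-0.75],[0.1,-4,0.8,1.7,-0.8,5.6,-1],[0.1,-5,1.3,2.1,-1,7,-1.25],[0.1,-6,1.8,2.6,-1.2,8.4,-1.5],[0.1,-7,2.3,3,-1.4,9.8,-1.75],[0.1,-8,2.8,3.5,-1.55,11.2,-2],[0.1,-9,3.3,4,-1.75,12.6,-2.2],[0.1,-10,3.8,4.5,-1.95,14,-2.5],[0.1,-11.37,4.32,5.04,-2.15,15.5,-2.75],[0.1,-11.37,4.32,5.04,-2.38,17.317,-3.05],[0.1,-11.37,5.5,4.6,-2.38,17.317,-3.05],[0.1,-11.37,7.5,3.9,-2.38,17.317,-3.05],[0.1,-11.38,9.2,3.25,-2.38,17.317,-3.05],[0.1,-11.38,9.58,3.12,-2.38,17.317,-3.05],[0.1,-11.38,9.58,3.12,-2.38,17.317,-3.05],[0.1,-11.38,9.58,3.12,-2.38,17.317,-3.05]]' 58
python3 - <<'E'
from go import *
from h import *
s=ctrl.sense(); print(s["q"].round(1),s["time_s"],s["force"])
delta([.6466,.2045,.02],tool(-93))
delta([.6466,.2045,.002],tool(-93))
C={n:ctrl.capture(n) for n in("scene","top")}
crop(C["scene"]["img"],190,200,90,70,7,"pics/s6.png")
crop(C["top"]["img"],200,130,70,60,8,"pics/t6.png")
E
```

```text
time_s: 13.4
ee_pos: [0.6467, 0.2059, 0.0597]
ee_rot: [[-0.999, -0.001, -0.052], [0.052, 0.003, -0.999], [0.001, -1.0, -0.002]]
force: [1.0, 0.1, 0.9]
gripper_width: 0.0398
[  7.6  34.1  82.3   0.2  63.7 100.5] 13.4 [1.04431163 0.10951585 0.8807161 ]
delta [-0.0, 1.587, 0.059] [0.023, 0.006, 0.013]
delta [-0.001, 2.307, 0.06] [0.023, 0.006, 0.013]
```

View pics/s6.png

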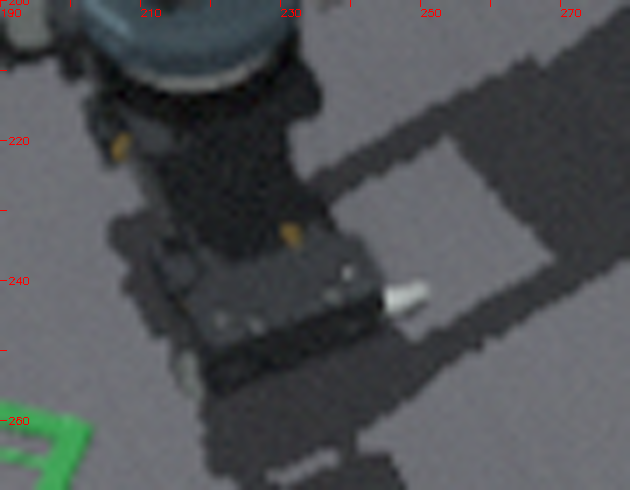

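```bash
python3 -m pendant '[[0.1,0,0.8,0.06,0,0,0],[0.1,0,1.6,0.06,0,0,0],[0.1,0,2.1,0.06,0,0,0],[0.1,0,2.3,0.06,0,0,0],[0.1,0,2.3,0.06,0,0,0],[0.1,0,2.3,0.06,0,0,0]]' 58
python3 - <<'E'
from go import *
s=ctrl.sense(); print(s["force"]); delta([.6466,.2045,.0015],tool(-93))
E
```

```text
time_s: 14.1
ee_pos: [0.6461, 0.2044, 0.0016]
ee_rot: [[-0.999, -0.002, -0.052], [0.052, 0.002, -0.999], [0.002, -1.0, -0.002]]
force: [0.7, -0.6, -0.2]
gripper_width: 0.0396
[ 0.72745817 -0.58137355 -0.2285911 ]
delta [-0.02, 0.004, -0.005] [0.023, 0.004, 0.016]
```

```bash
python3 -m pendant '[[1,0,0,0,0,0,0],[1,0,0,0,0,0,0],[1,0,0,0,0,0,0],[1,0,0,0,0,0,0],[1,0,0,0,0,0,0],[1,0,0,0,0,0,0]]' 40
python3 -m pendant '[[1,0,-0.5,0,0,0,0],[1,0,-1.5,0,0,0,0],[1,0,-3,0,0,0,0],[1,0,-5,0,0,0,0],[1,0,-7,0,0,0,0],[1,0,-8,0,0,0,0],[1,0,-8,0,0,0,0]]' 40
python3 - <<'E'
from go import *
from h import *
import pickle
s=ctrl.sense(); print(s["q"].round(1),s["time_s"],s["force"],s["gripper_width"])
C={n:ctrl.capture(n) for n in("scene","top")}; pickle.dump(C,open("C7.pkl","wb"))
crop(C["scene"]["img"],190,150,110,90,7,"pics/s7.png")
E
```

```text
time_s: 14.7
ee_pos: [0.6453, 0.2041, 0.0005]
ee_rot: [[-0.999, -0.003, -0.052], [0.052, 0.002, -0.999], [0.003, -1.0, -0.002]]
force: [-0.7, -0.2, 3.2]
gripper_width: 0.0154
time_s: 15.4
ee_pos: [0.6487, 0.2043, 0.207]
ee_rot: [[-0.999, 0.007, -0.052], [0.052, 0.004, -0.999], [-0.006, -1.0, -0.004]]
force: [0.6, -0.4, -0.9]
gripper_width: 0.0155
[  7.4  24.7  77.6   0.2  77.3 100.4] 15.4 [ 0.57920934 -0.43990031 -0.90579893] 0.015506062706663177
```

View pics/s7.png

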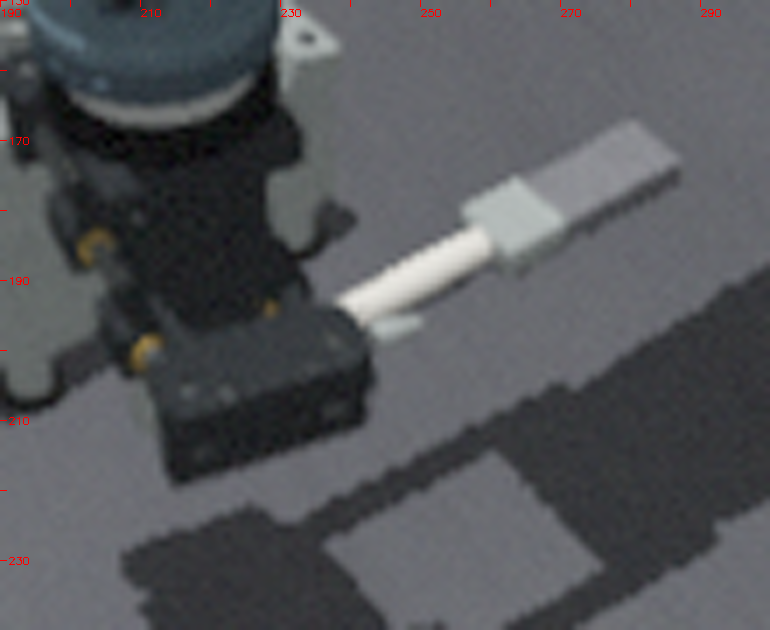

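```bash
cat >> go.py <<'E'
PN=np.array([.0908,-.0075,0])
def pin_target(x,y,z,b=None):
    RI,pI=inlet(b); R=RI@RTG.T; return pI+RI@np.array([x,y,z])-R@PN, R
def pin_now():
    s=ctrl.sense(); R=np.array(s["ee_rot"]); p=np.array(s["ee_pos"]); RI,pI=inlet()
    n=RI.T@(p+R@PN-pI); ax=RI.T@R[:,0]
    print("nose",(n*1e3).round(1),"axis",ax.round(3),"F_inlet",(RI.T@s["force"]).round(1),"T",(RI.T@s["ft_torque"]).round(2),"t",s["time_s"],"w",s["gripper_width"].round(4))
E
python3 - <<'E'
from go import *
p,R=pin_target(.080,.055,.062); print(p); delta(p,R)
E
```

```text
[0.61771689 0.05741165 0.22357486]
delta [0.811, -0.939, 5.902] [2.383, -17.314, 3.057]
```

```bash
python3 -m pendant '[[1,0,-1,0,0.2,-1.4,0.25],[1,0.05,-2,0.3,0.4,-2.8,0.5],[1,0.1,-2.5,0.7,0.6,-4.2,0.75],[1,0.2,-2.5,1.2,0.8,-5.6,1],[1,0.3,-2.5,1.7,1,-7,1.25],[1,0.3,-2.5,2.2,1.2,-8.4,1.5],[1,0.4,-2.5,2.8,1.4,-9.8,1.75],[1,0.5,-2.5,3.4,1.55,-11.2,2],[1,0.6,-2.5,4,1.75,-12.6,2.2],[1,0.7,-2.5,4.6,1.95,-14,2.5],[1,0.8,-2.5,5.2,2.15,-15.5,2.75],[1,0.81,-2,5.9,2.38,-17.314,3.06],[1,0.81,-1.5,5.9,2.38,-17.314,3.06],[1,0.81,-0.94,5.9,2.38,-17.314,3.06],[1,0.81,-0.94,5.9,2.38,-17.314,3.06],[1,0.81,-0.94,5.9,2.38,-17.314,3.06],[1,0.81,-0.94,5.9,2.38,-17.314,3.06]]' 50
python3 - <<'E'
from go import *
from h import *
import pickle
pin_now()
s=ctrl.sense(); print(s["q"].round(1))
delta(*pin_target(.080,.050,.022))
C={n:ctrl.capture(n) for n in("scene","top")}; pickle.dump(C,open("C8.pkl","wb"))
crop(C["scene"]["img"],130,90,110,85,7,"pics/s8.png")
crop(C["top"]["img"],270,110,90,75,8,"pics/t8.png")
E
```

```text
time_s: 17.2
ee_pos: [0.6183, 0.058, 0.2238]
ee_rot: [[0.21, 0.334, 0.919], [-0.978, 0.072, 0.197], [-0.0, -0.94, 0.342]]
force: [-0.1, -0.3, -0.9]
gripper_width: 0.0156Traceback (most recent call last):
  File "<stdin>", line 4, in <module>
  File "go.py", line 33, in pin_now
    print("nose",(n*1e3).round(1),"axis",ax.round(3),"F_inlet",(RI.T@s["force"]).round(1),"T",(RI.T@s["ft_torque"]).round(2),"t",s["time_s"],"w",s["gripper_width"].round(4))
                                                                                                                                                 ^^^^^^^^^^^^^^^^^^^^^^^^
AttributeError: 'float' object has no attribute 'round'
```

```bash
sed -i 's/s\["gripper_width"\].round(4)/s["gripper_width"]/' go.py
cat > ovp.py <<'E'
from ovg import *
def op(C,tag,boxes={"top":(265,105,100,80,8),"scene":(130,85,110,90,7)}):
    s=ctrl.sense(); R=np.array(s["ee_rot"]);p=np.array(s["ee_pos"]); o3=p+R@(PN-[.068,0,0]); RI,pI=inlet()
    for k,(x0,y0,w,h,sc) in boxes.items():
        c=C[k]; i=cv2.resize(c["img"][y0:y0+h,x0:x0+w,::-1],None,fx=sc,fy=sc,interpolation=cv2.INTER_CUBIC); o=np.array([x0,y0])
        cv2.imwrite(f"pics/rp_{k}_{tag}.png",i); i=i.copy()
        W=lambda q: np.array(q)/1000@R.T+o3
        I=lambda q: np.array(q)/1000@RI.T+pI
        poly(i,c,W([(-44,0,0),(68,0,0)]),sc,o,(0,0,255),False)
        poly(i,c,W([(0,5,0),(58,5,0),(68,2.5,0),(68,-2.5,0),(58,-5,0),(0,-5,0)]),sc,o,(0,0,255))
        for q in (circ(25),circ(-25),circ(25,6)): poly(i,c,I(q),sc,o,(0,255,0))
        poly(i,c,I([(80,60,22),(80,-60,22)]),sc,o,(0,255,255),False)
        cv2.imwrite(f"pics/op_{k}_{tag}.png",i)
E
python3 - <<'E'
from ovp import *
pin_now()
s=ctrl.sense(); print(s["q"].round(1))
delta(*pin_target(.080,.050,.022))
C={n:ctrl.capture(n) for n in("scene","top")}; pickle.dump(C,open("C8.pkl","wb")); op(C,"8")
E
```

```text
nose [80.8 55.4 61.9] axis [ 0. -1. -0.] F_inlet [-0.5 -0.3 -0.8] T [ 0.01  0.18 -0.01] t 17.2 w 0.01562543034702688
[ -9.3   4.6 102.5   8.8  54.4 -25.3]
delta [0.219, 1.599, -0.031] [0.0, 0.0, -0.004]
```

View pics/op_scene_8.png

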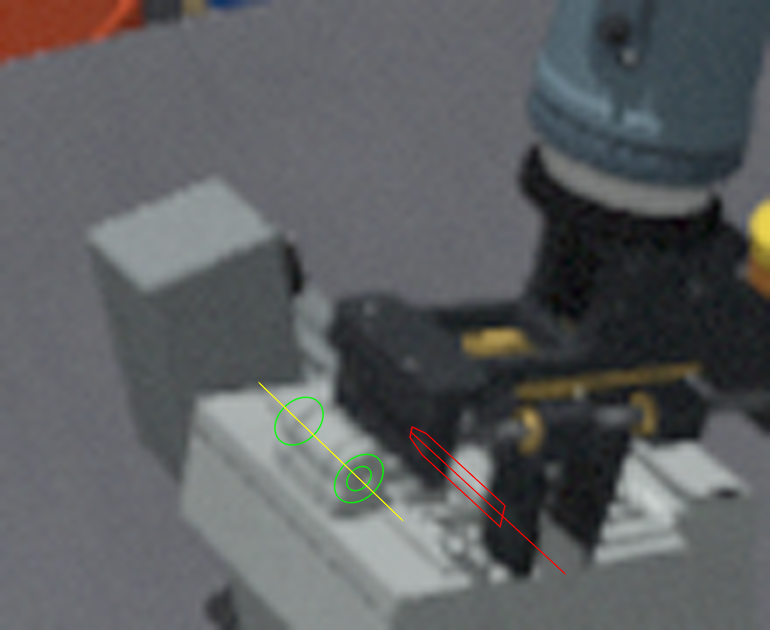

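View pics/op_top_8.png

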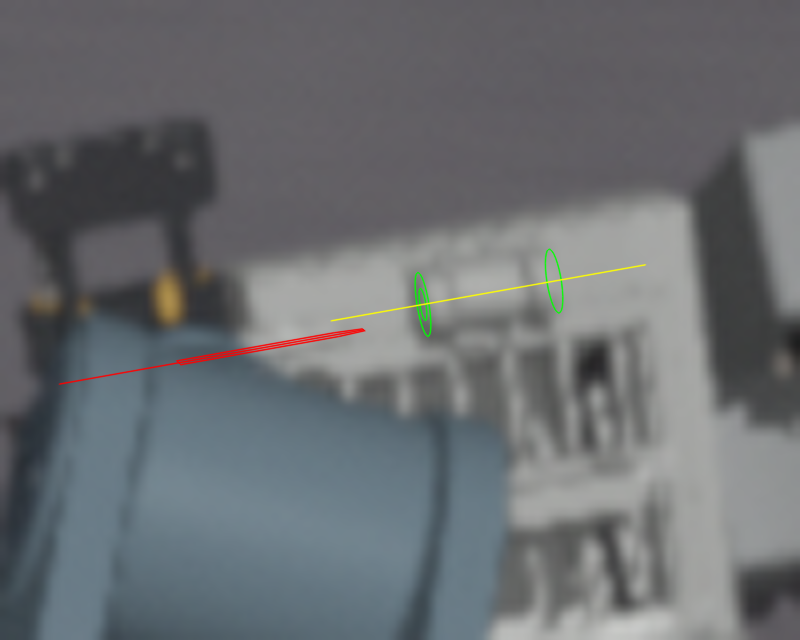

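```bash
python3 - <<'E'
from go import *
from h import *
import pickle
C=pickle.load(open("C7.pkl","rb"))
p=np.array([.6487,.2043,.207]);R=np.array([[-0.999, 0.007, -0.052], [0.052, 0.004, -0.999], [-0.006, -1.0, -0.004]])
print(proj(C["scene"],p+R@PN),proj(C["scene"],p+R@(PN-[.03,0,0])))
crop(C["scene"]["img"],235,185,30,25,20,"pics/s7n.png")
E
```

```text
[[249.28798063 195.47123954]] [[238.63922853 198.89826436]]
```

View pics/s7n.png

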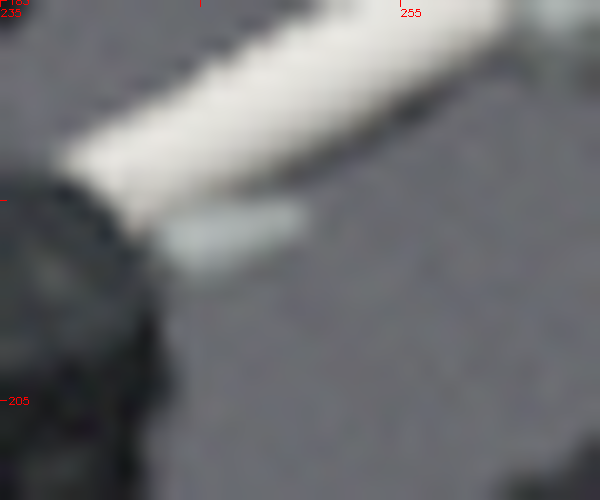

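```bash
python3 -m pendant '[[1,0.1,0.8,-0.03,0,0,0],[1,0.2,1.6,-0.03,0,0,0],[1,0.2,1.6,-0.03,0,0,0],[1,0.2,1.6,-0.03,0,0,0],[1,0.2,1.6,-0.03,0,0,0]]' 50
python3 - <<'E'
from ovp import *
pin_now()
for y in(.035,.028,.015):delta(*pin_target(.080,y,.022))
C={n:ctrl.capture(n) for n in("scene","top")}; op(C,"9")
E
```

```text
time_s: 17.8
ee_pos: [0.6323, 0.0554, 0.1872]
ee_rot: [[0.21, 0.336, 0.918], [-0.978, 0.072, 0.197], [0.0, -0.939, 0.343]]
force: [0.3, -0.8, -1.7]
gripper_width: 0.0155
nose [80.6 50.  23.1] axis [ 0. -1.  0.] F_inlet [-0.5 -0.8 -1.6] T [-0.01  0.15  0.02] t 17.8 w 0.015479840169231228
delta [0.599, 0.042, -0.022] [-0.015, 0.003, 0.002]
delta [0.879, 0.042, -0.022] [-0.015, 0.003, 0.002]
delta [1.399, 0.042, -0.022] [-0.015, 0.003, 0.002]
```

View pics/op_scene_9.png

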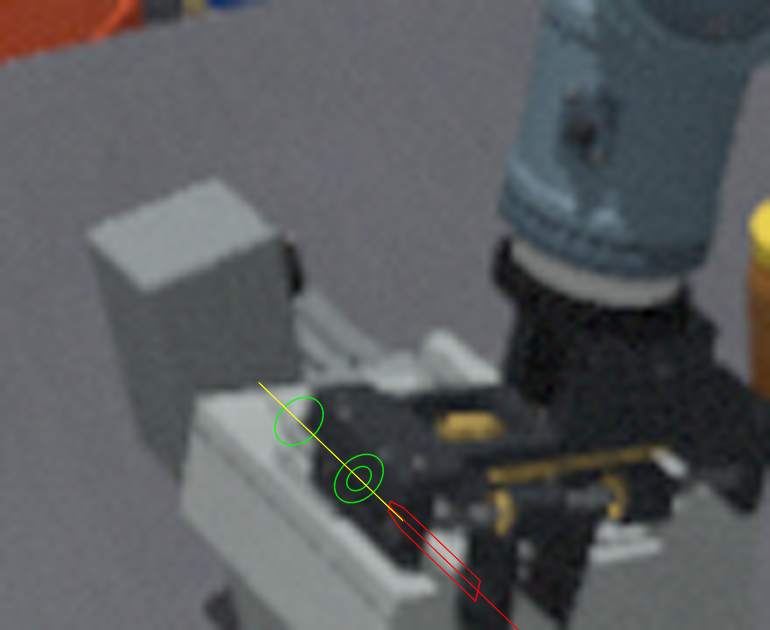

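View pics/op_top_9.png

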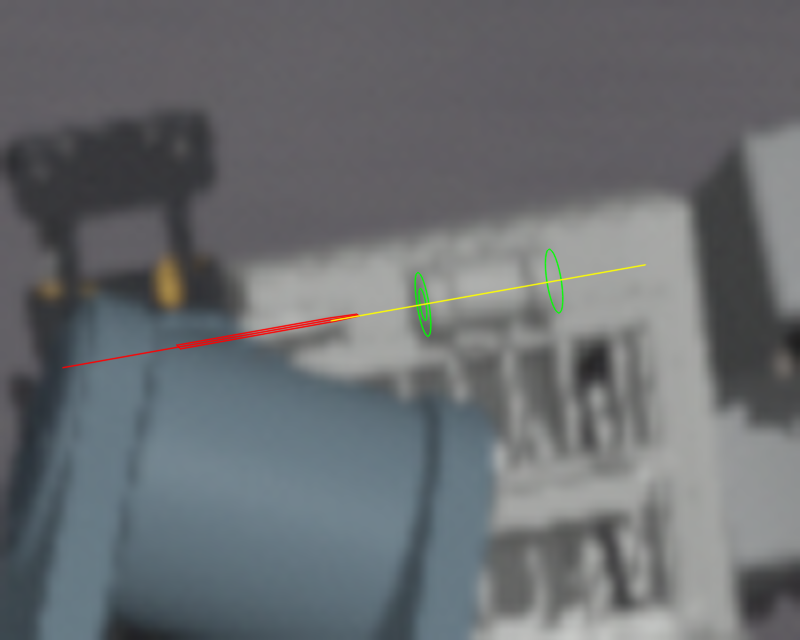

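```bash
python3 -m pendant '[[1,0.2,0.04,-0.02,0,0,0],[1,0.5,0.04,-0.02,0,0,0],[1,0.75,0.04,-0.02,0,0,0],[1,0.9,0.04,-0.02,0,0,0],[1,0.9,0.04,-0.02,0,0,0]]' 50
python3 - <<'E'
from ovp import *
pin_now()
for y in(.018,.010,-.01):delta(*pin_target(.080,y,.022))
E
```

```text
time_s: 18.4
ee_pos: [0.6365, 0.0323, 0.1846]
ee_rot: [[0.209, 0.334, 0.919], [-0.978, 0.072, 0.196], [-0.0, -0.94, 0.342]]
force: [-0.9, 0.1, -0.5]
gripper_width: 0.0157
nose [78.9 26.5 20.9] axis [-0.001 -1.     0.   ] F_inlet [-0.9  0.3 -0.2] T [-0.01  0.15 -0.01] t 18.4 w 0.015749544546443076
delta [0.341, -0.044, 0.039] [0.002, -0.011, 0.001]
delta [0.661, -0.044, 0.04] [0.002, -0.011, 0.001]
delta [1.461, -0.044, 0.041] [0.002, -0.011, 0.001]
```

```bash
python3 -m pendant '[[1,0.1,-0.03,0.03,0,0,0],[1,0.25,-0.03,0.03,0,0,0],[1,0.4,-0.03,0.03,0,0,0],[1,0.5,-0.03,0.03,0,0,0],[1,0.5,-0.03,0.03,0,0,0]]' 50
python3 - <<'E'
from ovp import *
pin_now()
for y in(.010,-.01,-.03):delta(*pin_target(.080,y,.022))
E
```

```text
time_s: 18.9
ee_pos: [0.6395, 0.0208, 0.1855]
ee_rot: [[0.209, 0.334, 0.919], [-0.978, 0.072, 0.197], [-0.0, -0.94, 0.342]]
force: [-0.5, -0.5, -0.3]
gripper_width: 0.0154
nose [79.7 14.6 21.6] axis [-0. -1. -0.] F_inlet [-0.6 -0.4 -0.1] T [-0.06  0.19  0.02] t 18.9 w 0.015448291711359368
delta [0.185, -0.017, 0.011] [0.003, -0.003, -0.001]
delta [0.985, -0.017, 0.011] [0.003, -0.003, -0.001]
delta [1.785, -0.017, 0.011] [0.003, -0.003, -0.001]
```

Inside the first knuckle without resistance; continue.

```bash
python3 -m pendant '[[1,0.2,-0.01,0.01,0,0,0],[1,0.4,-0.01,0.01,0,0,0],[1,0.6,-0.01,0.01,0,0,0],[1,0.8,-0.01,0.01,0,0,0],[1,0.9,-0.01,0.01,0,0,0],[1,0.9,-0.01,0.01,0,0,0]]' 50
python3 - <<'E'
from ovp import *
pin_now()
for y in(-.02,-.03,-.04):delta(*pin_target(.080,y,.022))
E
```

```text
time_s: 19.5
ee_pos: [0.6444, -0.0016, 0.1859]
ee_rot: [[0.209, 0.334, 0.919], [-0.978, 0.071, 0.196], [0.0, -0.94, 0.342]]
force: [-1.8, -1.2, -0.9]
gripper_width: 0.0157
nose [79.9 -8.3 21.9] axis [-0.001 -1.     0.   ] F_inlet [-2.1 -0.8 -0.1] T [-0.2   0.27 -0.03] t 19.5 w 0.015719614427720723
delta [0.47, -0.005, 0.0] [0.002, -0.006, 0.003]
delta [0.87, -0.005, 0.0] [0.002, -0.006, 0.003]
delta [1.27, -0.005, 0.001] [0.002, -0.006, 0.003]
```

```bash
python3 -m pendant '[[1,0.2,0,0,0,0,0],[1,0.4,0,0,0,0,0],[1,0.6,0,0,0,0,0],[1,0.8,0,0,0,0,0],[1,1.0,0,0,0,0,0],[1,1.15,0,0,0,0,0],[1,1.2,0,0,0,0,0],[1,1.2,0,0,0,0,0]]' 50
python3 - <<'E'
from ovp import *
pin_now()
for y in(-.043,):delta(*pin_target(.080,y,.022))
E
```

```text
time_s: 20.3
ee_pos: [0.6507, -0.0307, 0.1859]
ee_rot: [[0.209, 0.334, 0.919], [-0.978, 0.071, 0.197], [0.0, -0.94, 0.342]]
force: [-1.0, -0.5, -1.2]
gripper_width: 0.0156
nose [ 80.  -38.1  21.9] axis [-0. -1.  0.] F_inlet [-1.4 -0.3 -0.8] T [-0.18  0.34 -0.06] t 20.3 w 0.015614130239179408
delta [0.197, -0.005, -0.003] [0.001, -0.004, 0.003]
```

Past the third knuckle with no resistance. Now press home until contact.

```bash
python3 -m pendant '[[1,0.08,0,0,0,0,0],[1,0.14,0,0,0,0,0],[1,0.2,0,0,0,0,0],[1,0.25,0,0,0,0,0],[1,0.25,0,0,0,0,0]]' 50
python3 - <<'E'
from ovp import *
pin_now()
E
```

```text
time_s: 20.8
ee_pos: [0.6519, -0.0364, 0.1858]
ee_rot: [[0.21, 0.334, 0.919], [-0.978, 0.072, 0.197], [-0.0, -0.94, 0.342]]
force: [-1.0, -0.4, 0.1]
gripper_width: 0.0156
nose [ 80.  -43.9  21.8] axis [-0. -1. -0.] F_inlet [-1.  -0.2  0.5] T [-0.05  0.26 -0.09] t 20.8 w 0.01563398931214702
```

```bash
python3 -m pendant '[[1,0.04,0,0,0,0,0],[1,0.08,0,0,0,0,0],[1,0.1,0,0,0,0,0],[1,0.1,0,0,0,0,0]]' 50
python3 - <<'E'
from ovp import *
pin_now()
E
```

```text
time_s: 21.2
ee_pos: [0.6519, -0.0367, 0.1858]
ee_rot: [[0.211, 0.333, 0.919], [-0.977, 0.075, 0.197], [-0.003, -0.94, 0.341]]
force: [-3.2, 8.0, 2.1]
gripper_width: 0.0157
nose [ 80.  -44.2  21.5] axis [ 0.    -1.    -0.004] F_inlet [-0.7  8.5  2.5] T [ 1.15  0.26 -0.06] t 21.2 w 0.015741026473808276
```

```bash
python3 -m pendant '[[1,-0.05,0,0,0,0,0],[0.1,-0.05,0,0,0,0,0],[0.1,-0.05,0,0,0,0,0],[0.1,-0.05,0,0,0,0,0],[0.1,-0.05,0,0,0,0,0],[0.1,-0.05,0,0,0,0,0],[0.1,-0.05,-0.8,0,0,0,0],[0.1,-0.05,-2,0,0,0,0],[0.1,-0.05,-4,0,0,0,0],[0.1,-0.05,-6,0,0,0,0],[0.1,-2,-8,0,0,0,0],[0.1,-5,-8,0,0,0,0],[0.1,-8,-8,0,0,0,0],[0.1,-10,-8,0,0,0,0],[0.1,-10,-8,0,0,0,0],[0.1,-10,-8,0,0,0,0]]'
python3 - <<'E'
from ovp import *
s=ctrl.sense(); print(s["force"],s["ee_pos"],s["time_s"])
# overlay expected home pin
C={n:ctrl.capture(n) for n in("scene","top")}; pickle.dump(C,open("C10.pkl","wb"))
RI,pI=inlet(); I=lambda q: np.array(q)/1000@RI.T+pI
for k,(x0,y0,w,h,sc) in {"top":(290,115,90,90,6),"scene":(135,105,110,85,7)}.items():
    c=C[k]; i=cv2.resize(c["img"][y0:y0+h,x0:x0+w,::-1],None,fx=sc,fy=sc,interpolation=cv2.INTER_CUBIC)
    cv2.imwrite(f"pics/f_{k}.png",i)
    for q in ([(72,25,30),(72,69,30),(88,69,30),(88,25,30)],[(80,-25,22),(80,-43,22)]): poly(i,c,I(q),sc,np.array([x0,y0]),(0,0,255))
    cv2.imwrite(f"pics/fo_{k}.png",i)
    cv2.imwrite(f"pics/full_{k}.png",c["img"][:,:,::-1])
E
```

```text
time_s: 22.8
ee_pos: [0.5316, 0.1955, 0.3747]
ee_rot: [[0.214, 0.335, 0.918], [-0.977, 0.075, 0.2], [-0.001, -0.939, 0.343]]
force: [-0.2, -0.7, -0.7]
gripper_width: 0.0397
[-0.18575662 -0.68875022 -0.68399978] [0.53163824 0.19545558 0.37466166] 22.8
```

View pics/fo_scene.png

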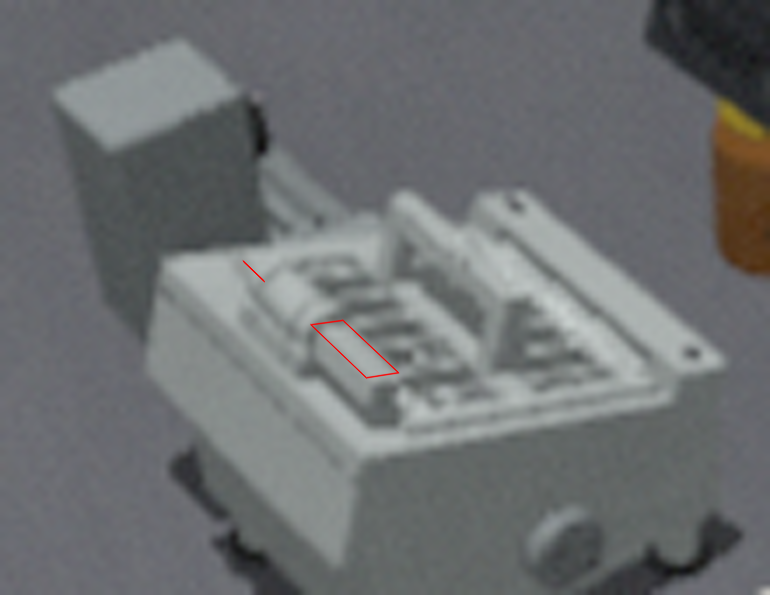

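View pics/fo_top.png

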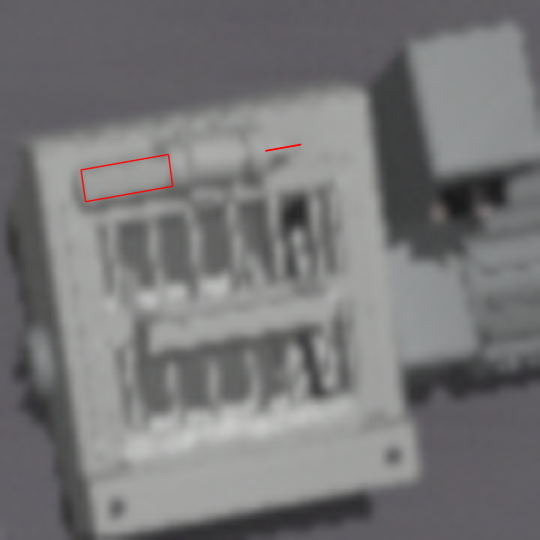

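View pics/full_top.png

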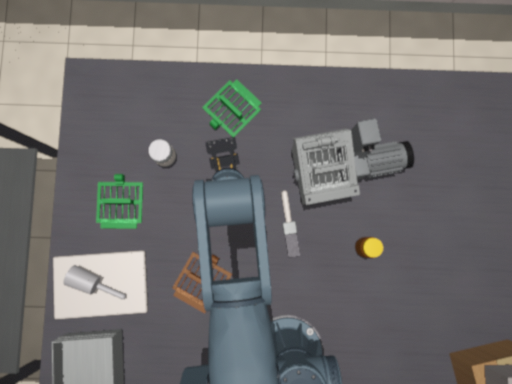

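```bash
python3 -c "
from plant import ctrl
print(ctrl.close_job()); s=ctrl.sense(); print(s['time_s'],s['force'])"
```

```text
the job is handed in; nothing more can be done
None
the job is handed in; nothing more can be done
```

The guard grille is back on the inlet and the hinge pin is fully home. The job was handed in at about 23 s of the 62 s allowed; no verdict was reported.

- **Guard:** I hooked the tongue under the lip at 16° steeper than the seat and felt it touch the end wall. I then swung the high end down between the machine's knuckles. Before release, the arm's pose put the tongue at x = -88.6, z = 0.3 mm and the bore at x = 79.9, z = 22.1 mm. The angle error was under 0.1°. A light press met the rim with about 14 N.
- **Pin:** It went in from the side away from the motor with almost no resistance. It stopped when the grip met the knuckle, at about 8.5 N, with the nose computed at y = -44 mm. That is 1 mm past the nominal -43 mm, which is within the measuring error.
- **Final pictures, arm clear:** The guard lies flat with the three knuckles in line. The pin's grip sits against the +y knuckle where the overlay predicted. The jar, tin and brush look unmoved in the top view, though I did not measure them.
- **Checks that disagreed:** The two cameras differed by 2 to 3 mm on the breaker's x position, and the high rim edge in the top view never quite fitted the model. I settled this by shifting my breaker estimate 0.8 mm in x from the wall contact. The pin's nose was hidden from the cameras during insertion, so that part relied on the arm's pose and the forces.

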